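# Close up a telescopic ram in its vee cradle and pack it

### The job

The small yellow telescopic ram was left run out on the bench. Lay it gently in the vee cradle, end cap towards the stop plate, let go, and close it by pushing on the end of the rod: the thin plunger fully home first, then the thicker stage. Then take it again and lay it gently, closed, in the vees of the plywood tray with its rod end at the blue end board; leave the gauge block, the marker and the black sleeve alone.

Things in the scene. Friction and masses are not known exactly. Their poses are not given: they have to be found in the camera images.
- ram_center (a point): Centre of the ram's yellow barrel, on its axis; x: along the ram from end cap to rod end. Barrel 42 mm thick, 145 mm long between two dark hexagon nuts, 46 mm across flats, 14 mm long (end cap face x = -86.5 mm, gland nut face +86.5). It lies on the nuts' flats, axis 23 mm up, red-plugged oil port (10 mm high) on top by the cap. Fully closed it spans x = -86.5 to +110.5 mm. 0.7 kg.
- ram_head (a point): Centre of the flat end face of the plunger's head, on the ram's axis: the rod end; push here towards -x. Axes as ram_center. A push along the axis moves the plunger alone until it is home, then the stage with it.
- ram_stage (a joint): How far the thick stage (bright tube 31 mm in diameter, at its end a dark collar 39 mm in diameter, 10 mm long) stands out of the barrel, m: 0 = fully home, collar against the gland nut; at most 0.056. It slides stiffly, about 8 N, and stays where it is left.
- ram_plunger (a joint): How far the thin plunger (20 mm in diameter, at its end a round steel head 32 mm in diameter, 14 mm long) stands out of the thick stage, m: 0 = fully home, head against the stage's collar; at most 0.056. It slides with about 3 N and stays where it is left.
- cradle_seat (a point): Where ram_center lies when the ram rests in the fixed cradle's two V-blocks, end cap touching the stop plate; 67 mm above the bench. x: along the vees, away from the stop (its face at x = -86.5 mm). Only the round barrel may lie in the vees: lay the ram at the stop or up to 10 mm off it (towards +x); the push slides it to the stop.
- cradle: The cradle: dark steel base plate 200 x 86 x 10 mm, end at x = +82 mm; stop plate 80 mm high above it. Origin on the bench below cradle_seat, same axes. V-blocks at x = -60 to -18 mm and 28 to 70 mm, 60 mm wide, tops 56 mm above the bench: fingers fit beside the barrel only in the gap between them (centre x = +5 mm).
- tray_seat (a point): Where ram_center lies when the closed ram rests in the plywood tray's two vees, half-way between the end boards; 54 mm above the bench. x: along the tray towards the blue end board, where the ram's rod end belongs. 6 mm of play at each end.
- tray: The fixed plywood tray, 233 x 124 mm. Origin on the bench below tray_seat, same axes. End boards: inner faces at x = -92.5 mm (plain) and +116.5 mm (blue), 72 mm high. Vees at x = -53 to -35 mm and +37 to +55 mm, 80 mm wide, 48 mm high; between them it is open to the floor (12 mm), with edge strips 24 mm high at y = +/-57 mm.
- gauge_block: Bystander: dark steel gauge block, 66 x 33 x 50 mm. Origin at the centre of its underside.
- marker: Bystander: blue-ended black marker pen, 134 mm long, 12 mm thick, lying. Origin at the centre of its underside.
- sleeve: Bystander: black plastic sleeve, 85 mm long, 17 mm thick, lying. Origin at the centre of its underside.

How it is judged:
By the outcome, as a careful person would: the job done as asked, in the order asked, and still so for the second after the job is handed in, with the robot touching nothing.
It also fails if it takes over 72 s, if anything falls off the work surface, if the arm or the gripper's body presses on something with over 40 N, if the wrist force passes 120 N, or if a joint passes its speed limit or range.

### The arm

A 6-joint arm with a two-finger parallel gripper is mounted at the origin on a cart in front of the work surface, level with it; the furniture and walls round the work are solid. World frame = base frame: x ahead of the robot, y to its left, z up, the work surface at z = 0. Lengths are in m, angles in rad, forces in N, time in s.
With the tool pointing down it reaches from about 0.375 to 0.9 m from the base axis. Payload 3.1 kg.
Tool frame: the origin (TCP) lies on the centre line of the jaws, within the pads' length; the fingertips stand 8 mm ahead of it and the grasp point (between the pads) lies 11 mm behind it; z points along the fingers, y is the line along which they close (so a half turn about z gives the same grasp; the last joint's range is limited). The gripper opens to 85 mm and grips with 20 to 120 N. Pads are 22 mm wide; open, the fingers measure 114 mm over their backs; the gripper's body (76 mm by 85 mm) begins 54 mm behind the grasp point. The pads swing forward as they close: fully open they stand 13 mm farther back than shut.
Start: joints at [-1.389, 0.527, 1.433, -0, 1.181, -0.178], TCP at [0.22, -0.585, 0.202] pointing down, gripper open.
Joint ranges: [-3.08, 3.08], [-0.75, 2.2], [0.22, 2.44], [-1.43, 4.57], [0, 2.65], [-2.85, 2.85]. Speed limits (rad/s): [2.79, 2.79, 3.14, 3.14, 3.14, 3.14].

### API

Orientations are given as a unit quaternion [x, y, z, w].
In Python, from station import * gives the robot as it stands.
- The arm moves only by the tool play_rows, never from a script. Its argument "rows" is a list of rows, each a list of 3 entries, a list of its own where there are three numbers: the turn, a rotation vector about the tool's x, y, z in degrees, then the shift along the tool's x, y, z in mm, then the closure, from 0 (fully open) to 1 (shut). In form: [[[ax, ay, az], [dx, dy, dz], jaw], ...]. A call has 1 to 12 rows; each row shifts and turns the commanded pose from where the row before left it, along the tool's axes as they then stand; what a row does not reach is not made up. A row lasts 1/12 s, in which the tool goes at most 41.7 mm and 7.16 degrees, less where a joint would pass 70% of its speed; a pose out of reach is approached as far as the arm can. A call with a gripper value outside its range is refused whole. The fingers move at their own pace and stop on an object; "grip_force" is the grip in N (left out, the last holds). Time passes only in rows, so rows that do not move let the fingers close. It gives the time, the measured TCP pose, the force, the opening and the grip force at its end, in the units of the state.
- sense(): the state, without advancing time (a new reading comes with each control period).
- snapshot(name): name is "side" or "top"; returns (picture, depth): 420x560x3 uint8, red, green, blue; 420x560 float32, m along the optical axis (not along the pixel's ray), 0 where there is no reading.
- get_calibration(name): a dict with "vfov" (degrees; the focal length in pixels is half the picture's height over the tangent of half this angle, whatever the lens; pixels are square), "cx", "cy" (the principal point, pixels), "k1" (the pictures are not rectified: a ray, as slopes to the right and down, at radius r is drawn at 1 + k1 r^2 times it, then the intrinsics apply), "xyz" and "attitude" of the camera in the world. Camera axes: x right, y down, z forward; pixel columns grow to the right and rows downward; lengths in m; the calibration is good to about 2 mm. A picture is of the moment at which its call begins. get_calibration takes no time and is no camera call.
- sign_off(): hands the job in; it is judged then, once.
The state is a dict: "t": time; "q": joint angles; "qd": joint speeds; "tau": joint torques, N m; "tcp_pos": TCP position; "tool_rot": TCP orientation; "force": force on the tool from outside, world axes, zero at the start; "ft_torque": the same for the moment, N m; "finger_gap": opening from 0.0 (shut) to 1.0 (fully open); "gripper_force": force on a finger pad.
Only numpy, scipy, OpenCV 4.12 (cv2) and the standard library are available. Lean on these libraries where they do the work, as an engineer would, in place of code of your own. Each camera call takes 0.05 s, during which the arm holds its last target. There are 200 camera calls.

## Working session

There is one attempt and no reset: what is moved stays moved. The work goes in short steps, Python scripts to look and compute and a tool call to move; the robot and the scene stay as the last step left them, time stands still between calls to the robot, and variables do not carry over. Pictures are saved under pics/ and viewed, at most 10 in all, crops included, and the job is handed in when it is done.

Besides the shell and the picture viewer there is one more tool, called after "Emit:" in YAML: its name, and indented under it one key for each argument. play_rows: Moves the arm, as the interface text tells. Its arguments: {"type":"object","properties":{"rows":{"type":"array","items":{"type":"array"}},"grip_force":{"type":"number"}},"required":["rows"]}

```bash
ls; mkdir -p pics
python3 - <<'E'
from station import *
import cv2,numpy as np
s=sense();print(s)
for n in("side","top"):
    p,d=snapshot(n);print(get_calibration(n))
    cv2.imwrite(f"pics/{n}0.png",p[:,:,::-1]);np.save(f"pics/{n}0.npy",d)
E
```

```text
pics
{'t': 0.0, 'q': array([-1.38951046e+00,  5.28451616e-01,  1.43388891e+00,  2.57698468e-05,
        1.18139247e+00, -1.78523586e-01]), 'qd': array([ 0.0007293 ,  0.00072695, -0.00058763,  0.00027047, -0.00069574,
        0.00061667]), 'tau': array([-6.39396676e-04, -4.42356133e+01, -1.78025401e+01, -3.52345714e-04,
        8.33424594e-03,  1.18461384e-05]), 'tcp_pos': array([ 0.21994066, -0.58420325,  0.20094688]), 'tool_rot': array([ 9.83861059e-01,  1.78930910e-01,  1.04369947e-05, -1.07018517e-03]), 'force': array([0.18638403, 0.26106306, 0.37759619]), 'ft_torque': array([0.01916791, 0.0136546 , 0.0116744 ]), 'gripper_force': 0.0, 'finger_gap': 0.9992317031778721}
{'vfov': 51.20620611833089, 'cx': 283.0843851404503, 'cy': 209.97816025000577, 'k1': -0.14239202668040118, 'xyz': array([0.05609414, 0.75038506, 0.8522676 ]), 'attitude': array([-0.25971328,  0.86774158, -0.40803446,  0.11437411])}
{'vfov': 52.36086664159136, 'cx': 277.9397687257645, 'cy': 206.65607970804612, 'k1': 0.003791612545442052, 'xyz': array([ 0.50212271, -0.02356628,  1.13239995]), 'attitude': array([-0.70444484,  0.70902991, -0.01205726,  0.02981081])}
```

View pics/top0.png

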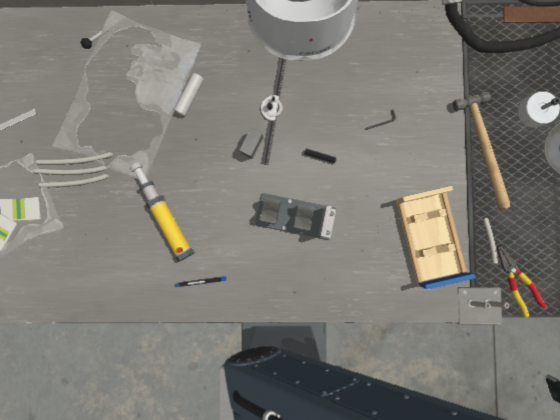

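View pics/side0.png

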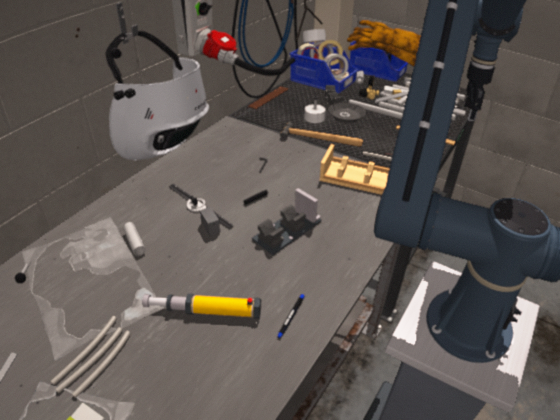

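The top view shows the ram with its cap at about (183,256) and its head at (136,168). The cradle spans (258,210) to the stop plate at (330,222). The tray's plain board is near (427,193) and its blue board near (447,281). Next I'll measure these with the depth data.

```bash
cat > h.py <<'E'
from station import *
import cv2,numpy as np
from scipy.spatial.transform import Rotation as R
def cam(n):
    c=get_calibration(n);f=210/np.tan(np.radians(c['vfov']/2))
    K=np.array([[f,0,c['cx']],[0,f,c['cy']],[0,0,1]])
    return K,np.array([c['k1'],0,0,0.]),R.from_quat(c['attitude']).as_matrix(),c['xyz']
def rays(n,uv):
    K,D,Rm,t=cam(n);x=cv2.undistortPoints(np.float64(uv).reshape(-1,1,2),K,D)[:,0]
    return np.c_[x,np.ones(len(x))]@Rm.T,t
def onz(n,uv,z):
    r,t=rays(n,uv);return t+r*((z-t[2])/r[:,2])[:,None]
def cloud(n,d):
    v,u=np.mgrid[:420,:560];r,t=rays(n,np.c_[u.ravel(),v.ravel()])
    P=(t+r*d.reshape(-1,1)).reshape(420,560,3);P[d==0]=np.nan;return P
def proj(n,P):
    K,D,Rm,t=cam(n);return cv2.projectPoints(np.float64(P),cv2.Rodrigues(Rm.T)[0],-Rm.T@t,K,D)[0][:,0]
def rect(P):
    (c,s,a)=cv2.minAreaRect(np.float32(P[:,:2]*1000));return np.round(c,1),np.round(s,1),round(a,1)
def yellow(p):
    h=cv2.cvtColor(p,cv2.COLOR_RGB2HSV);return cv2.inRange(h,(20,180,80),(32,255,255))>0
E
python3 - <<'E'
from h import *
p=cv2.imread('pics/top0.png')[:,:,::-1].copy();d=np.load('pics/top0.npy');P=cloud('top',d)
def reg(u0,v0,u1,v1):
    m=np.zeros((420,560),bool);m[v0:v1,u0:u1]=1;return m
z=P[...,2]
print('bench z',np.nanmedian(z[100:150,180:230]),np.nanmedian(z[250:300,350:380]))
m=yellow(p)&reg(130,180,210,270)
v,u=np.nonzero(m);print('yellow',m.sum(),rect(onz('top',np.c_[u,v],.023)),z[m].max())
m=reg(125,150,200,270)&(z>.012);v,u=np.nonzero(m);print('ram all',rect(P[m]))
Q=P[m];c=Q[:,:2].mean(0);w,V=np.linalg.eigh(np.cov((Q[:,:2]-c).T));a=V[:,1];s=(Q[:,:2]-c)@a;print('axis',a,c,s.min(),s.max())
r=reg(245,180,345,245)
for lo,hi in((.075,.11),(.05,.06),(.006,.014)):
    m=r&(z>lo)&(z<hi);print('cradle',lo,m.sum(),rect(P[m]),np.median(z[m]))
for r,n in((reg(390,180,460,215),'plain'),(reg(410,255,480,295),'blue')):
    m=r&(z>.064)&(z<.085);print(n,m.sum(),rect(P[m]),np.median(z[m]))
r=reg(390,180,480,295)
for lo,hi in((.04,.054),(.02,.03),(.008,.016)):
    m=r&(z>lo)&(z<hi);print('tray',lo,m.sum(),rect(P[m]))
for nm,r in(('gb',reg(235,125,266,162)),('mk',reg(170,270,232,292)),('sl',reg(300,145,340,167))):
    m=r&(z>.006);print(nm,rect(P[m]),np.nanmax(z[m]))
for n,rg in(('top',(100,140,480,300)),('side',(120,140,400,330))):
    q=cv2.imread(f'pics/{n}0.png');u0,v0,u1,v1=rg
    q=q[v0:v1,u0:u1];cv2.imwrite(f'pics/{n}0c.png',cv2.resize(q,None,fx=2.1,fy=2.1,interpolation=3))
E
```

```text
bench z 0.0004368949179092141 -0.0002909832036869231
yellow 442 (array([516.6, 288.3]), array([132.2,  37.4]), 29.6) nan
ram all (array([571.6, 322.5]), array([308.1,  71.2]), 26.8)
axis [-0.87670098 -0.48103575] [0.56878269 0.31302751] -0.16027558370109746 0.14664250967010764
cradle 0.075 168 (array([ 529. , -112.4]), array([12.3, 75.1]), 78.3) 0.08990423871103614
cradle 0.05 454 (array([543.7, -29.5]), array([157.6,  66.4]), 77.4) 0.05518684706194443
cradle 0.006 1238 (array([553. , -50.2]), array([151.2, 252.8]), 4.5) 0.00977522622086302
plain 251 (array([ 596. , -367.6]), array([ 12.3, 126.2]), 12.3) 0.07128959044192973
blue 276 (array([ 380.7, -416.6]), array([ 13.4, 123.7]), 12.7) 0.07081515452544085
tray 0.04 357 (array([ 490.5, -380.5]), array([229.7, 121.5]), 17.8)
tray 0.02 810 (array([ 488.5, -391.1]), array([231.2, 127.7]), 12.6)
tray 0.008 2624 (array([ 469.2, -392. ]), array([270.4, 121.5]), 14.1)
gb (array([730.2,  72.8]), array([69.6, 78.3]), 89.8) 0.0558045254009083
mk (array([379.1, 204.1]), array([ 19.5, 144.5]), 6.8) 0.017831100007511314
sl (array([ 704. , -106.3]), array([84.7, 17.2]), 72.0) 0.022492672006814374
```

View pics/top0c.png

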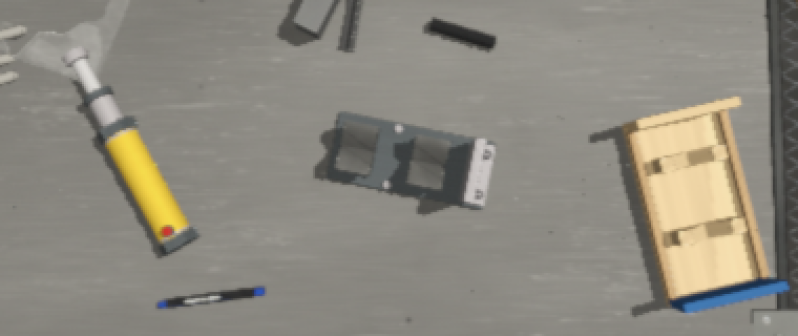

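The enlarged top view confirms the layout: the red port is at the cap end, near original pixel (179,250), and the ram is fully run out. One more pass to refine the ram and cradle poses.

Run:
```python
from h import *
def yel(p):
    h=cv2.cvtColor(p,cv2.COLOR_RGB2HSV);return cv2.inRange(h,(15,110,50),(36,255,255))>0
for n,b in(('top',(130,180,205,270)),('side',(180,280,270,330))):
    p=cv2.imread(f'pics/{n}0.png')[:,:,::-1].copy();m=yel(p);k=np.zeros_like(m);k[b[1]:b[3],b[0]:b[2]]=1;m&=k
    v,u=np.nonzero(m);Q=onz(n,np.c_[u,v],.023)[:,:2]*1000
    c=Q.mean(0);w,V=np.linalg.eigh(np.cov((Q-c).T));a=V[:,1]*np.sign(V[0,1])
    s=(Q-c)@a;t=(Q-c)@[-a[1],a[0]]
    # centre line by slices
    L=[(x,(t[(s>x-4)&(s<x+4)].max()+t[(s>x-4)&(s<x+4)].min())/2) for x in np.arange(-50,51,8)]
    f=np.polyfit(*zip(*L),1);mid=(s.min()+s.max())/2;lo,hi=np.percentile(s,[.7,99.3])
    print(n,len(u),'axis deg',np.degrees(np.arctan2(a[1],a[0])),'line corr deg',np.degrees(f[0]),f[1],'mean',c,'ends',s.min(),s.max(),lo,hi,'mid',c+mid*a, 'w',t.max()-t.min())
p=cv2.imread('pics/top0.png');d=np.load('pics/top0.npy');P=cloud('top',d)*1000;z=P[...,2]
A=np.radians(28.8);a=np.array([np.cos(A),np.sin(A)]);nrm=np.array([-a[1],a[0]]);c=np.array([516.6,288.3])
s=(P[...,:2]-c)@a;t=(P[...,:2]-c)@nrm
for x in range(-95,240,10):
    m=(abs(s-x)<5)&(abs(t)<35)&(z>12);mm=m&(z>28)
    if m.sum()>2:print(x,m.sum(),'t',*np.round([t[m].min(),t[m].max(),np.median(t[mm]) if mm.any() else 0,z[m].max()],1),end=' | ')
print()
A=np.radians(78);a=np.array([np.cos(A),np.sin(A)]);nrm=np.array([-a[1],a[0]]);c=np.array([547.8,-21.8])
s=(P[...,:2]-c)@a;t=(P[...,:2]-c)@nrm
m=(abs(t)<50)&(s>-130)&(s<110)
for nm,lo,hi,s0,s1 in(('stop',82,100,-130,-70),('v',52,60,-70,90),('va',52,60,-70,5),('vb',52,60,5,90),('base',7,13,-125,100)):
    k=m&(z>lo)&(z<hi)&(s>s0)&(s<s1);print(nm,rect(P[k]/1000),'s',s[k].min(),s[k].max(),'t',t[k].min(),t[k].max(),np.median(t[k]))
```

```text
top 864 axis deg 30.341339145733212 line corr deg -0.660799568256377 0.09788631699860997 mean [517.11423118 288.90041046] ends -70.68107983787382 69.0856532339703 -69.3375964056289 67.20852709905331 mid [516.42577962 288.49744524] w 44.75039915710255
side 1119 axis deg 26.78572592405642 line corr deg 2.477128511582825 -0.8409171703961563 mean [516.47417582 286.97098987] ends -73.98588842774649 74.03279888447129 -71.32224873985253 70.04566346734191 mid [516.49511426 286.98156009] w 60.24916220805281
-85 83 t -26.9 24.5 -4.3 50.8 | -75 74 t -27.0 23.8 -5.6 57.8 | -65 58 t -21.5 17.4 -5.4 57.5 | -55 64 t -22.5 18.3 -6.3 51.3 | -45 65 t -21.4 18.6 -3.5 48.4 | -35 62 t -21.1 16.7 -4.9 47.2 | -25 62 t -21.1 18.8 -3.6 50.7 | -15 63 t -21.4 18.3 -4.3 46.2 | -5 60 t -21.5 18.5 -4.2 48.3 | 5 64 t -21.3 18.5 -3.5 49.1 | 15 63 t -20.7 19.4 -2.7 46.8 | 25 63 t -20.5 20.1 -2.5 49.1 | 35 63 t -20.0 19.3 -3.0 47.3 | 45 62 t -20.4 20.6 -3.4 48.1 | 55 60 t -19.8 20.2 -1.8 49.3 | 65 63 t -21.0 19.8 -2.7 48.5 | 75 86 t -24.7 27.5 -1.2 52.0 | 85 46 t -23.4 22.4 -2.1 50.4 | 95 48 t -13.7 16.6 -1.7 43.2 | 
[... 473 characters left out ...]
05344107 -86.56161208610291 t -37.98882772287806 37.1009500826006 -0.2589200455132104
v (array([549.2, -16.9]), array([129.9,  60. ]), 78.3) s -59.979072892650116 70.12061781609438 t -30.528272309568823 29.501446382645874 12.906684230784142
va (array([540.2, -60.3]), array([41.4, 60. ]), 78.2) s -59.979072892650116 -18.43631370535106 t -30.528272309568823 29.42799049020702 -15.219110667907797
vb (array([558.3,  26. ]), array([42. , 59.6]), 78.4) s 27.87213882757064 70.12061781609438 t -30.135607422915484 29.501446382645874 13.7210565371516
base (array([544.6, -39.5]), array([199.3,  86. ]), 78.1) s -117.47686053848419 81.6719174376339 t -43.55787100747541 42.53138294396271 3.2911827835300795
```

Emit:
play_rows:
  rows:
    - [[0, 0, 0], [12, -15, 0], 0]
    - [[0, 0, 0], [24, -29, 0], 0]
    - [[0, 0, 0], [25, -30, 0], 0]
    - [[0, 0, 0], [25, -30, 0], 0]
    - [[0, 0, 0], [25, -30, 0], 0]
    - [[0, 0, 0], [25, -30, 0], 0]
    - [[0, 0, 0], [25, -30, 0], 0]
    - [[0, 0, 0], [25, -30, 0], 0]
    - [[0, 0, 0], [25, -30, 0], 0]
    - [[0, 0, 0], [25, -30, 0], 0]
    - [[0, 0, 0], [25, -30, 0], 0]
    - [[0, 0, 0], [25, -30, 0], 0]

```text
t: 1.1
tcp_pos: [0.3667, -0.1604, 0.2018]
tool_rot: [0.984, 0.179, -0.0, -0.0]
force: [0.7, -0.9, -0.2]
finger_gap: 1.0
gripper_force: 0.0
```

Emit:
play_rows:
  rows:
    - [[0, 0, 0], [25, -30, 0], 0]
    - [[0, 0, 0], [25, -30, 0], 0]
    - [[0, 0, 0], [25, -30, 0], 0]
    - [[0, 0, 0], [25, -30, 0], 0]
    - [[0, 0, 0], [25, -30, 0], 0]
    - [[0, 0, 0], [25, -30, 0], 0]
    - [[0, 0, 0], [25, -30, 0], 0]
    - [[0, 0, 0], [25, -30, 0], 0]
    - [[0, 0, 0], [25, -30, 0], 0]
    - [[0, 0, 0], [25, -30, 0], 0]
    - [[0, 0, -4.5], [0, 0, 0], 0]
    - [[0, 0, -4.6], [0, 0, 0], 0]

```text
t: 2.1
tcp_pos: [0.4952, 0.209, 0.2014]
tool_rot: [0.966, 0.26, -0.0, -0.0]
force: [-0.7, 0.1, -0.5]
finger_gap: 1.0
gripper_force: 0.0
```

Emit:
play_rows:
  rows:
    - [[0, 0, 0], [0, 0, 0], 0]
    - [[0, 0, 0], [0, 0, 0], 0]
    - [[0, 0, 0], [0, 0, 0], 0]

```text
t: 2.35
tcp_pos: [0.4947, 0.2062, 0.2017]
tool_rot: [0.967, 0.255, -0.0, -0.0]
force: [-0.1, 1.2, -0.3]
finger_gap: 0.998
gripper_force: 0.0
```

```bash
cat >> h.py <<'E'
def go(x,y,z,yaw):
    s=sense();Rm=R.from_quat(s['tool_rot']).as_matrix()
    d=np.array([x,y,z])-s['tcp_pos']*1000
    y0=np.degrees(np.arctan2(Rm[1,0],Rm[0,0]));tz=-((yaw-y0+180)%360-180)
    A=np.radians(yaw);T=np.array([[np.cos(A),np.sin(A),0],[np.sin(A),-np.cos(A),0],[0,0,-1]])
    print('t',round(s['t'],2),'now',np.round(s['tcp_pos']*1000,1),'yaw',round(y0,2),'tilt z',np.round(Rm[:,2],4),'turn z',round(tz,2),'shift tool now',np.round(Rm.T@d,1),'shift after turn',np.round(T.T@d,1),'q6',round(s['q'][5],2),'F',np.round(s['force'],1),'gap',round(s['finger_gap'],3))
E
python3 -c "
from h import *
go(517,287.3,13,29.7)"
```

```text
t 2.35 now [494.7 206.2 201.7] yaw 29.59 tilt z [-7.e-04 -1.e-04 -1.e+00] turn z -0.11 shift tool now [ 59.6 -59.5 188.7] shift after turn [ 59.6 -59.4 188.7] q6 1.24 F [-0.1  1.2 -0.3] gap 0.998
```

Emit:
play_rows:
  rows:
    - [[0, 0, 0], [20, -20, 0], 0]
    - [[0, 0, 0], [20, -20, 0], 0]
    - [[0, 0, 0], [19.6, -19.5, 0], 0]
    - [[0, 0, 0], [0, 0, 25], 0]
    - [[0, 0, 0], [0, 0, 35], 0]
    - [[0, 0, 0], [0, 0, 35], 0]
    - [[0, 0, 0], [0, 0, 35], 0]
    - [[0, 0, 0], [0, 0, 28], 0]
    - [[0, 0, 0], [0, 0, 10], 0]
    - [[0, 0, 0], [0, 0, 0], 0]
    - [[0, 0, 0], [0, 0, 0], 0]

```text
t: 3.27
tcp_pos: [0.5179, 0.2875, 0.0344]
tool_rot: [0.967, 0.256, 0.0, -0.0]
force: [0.4, -1.1, 0.5]
finger_gap: 1.002
gripper_force: 0.0
```

```bash
python3 -c "
from h import *
go(517,287.3,13,29.7)
p,d=snapshot('side');cv2.imwrite('pics/s1.png',cv2.resize(p[200:380,80:360,::-1],None,fx=2.8,fy=2.8,interpolation=2))"
```

```text
t 3.27 now [517.9 287.5  34.4] yaw 29.64 tilt z [ 4.e-04  2.e-04 -1.e+00] turn z -0.06 shift tool now [-0.9 -0.3 21.4] shift after turn [-0.9 -0.3 21.4] q6 1.37 F [ 0.4 -1.1  0.5] gap 1.002
```

View pics/s1.png

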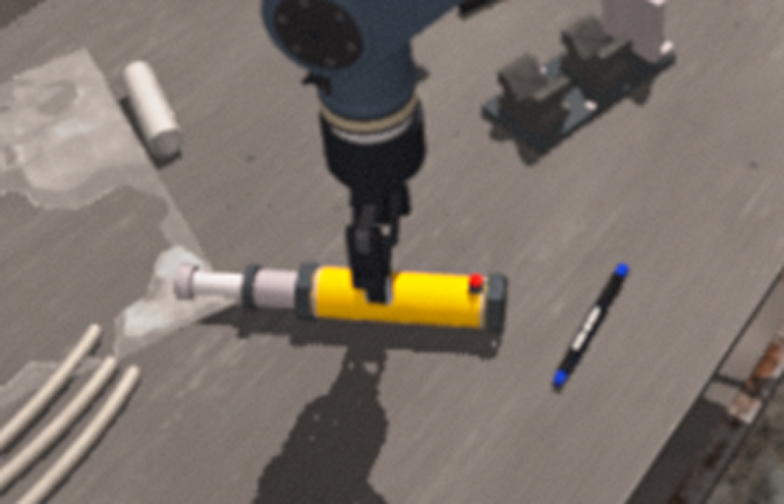

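```bash
python3 -c "
from h import *
A=np.radians(29.7);a=np.array([np.cos(A),np.sin(A),0]);n=np.array([-a[1],a[0],0])
c=np.array([.517,.2873,.023]);tc=np.array([.5179,.2875,.0344])
q=proj('side',[c,c-.0865*a,c+.0865*a,c-.0725*a,c+.0725*a,tc+.045*n,tc+.045*n+[0,0,-.008]]);print(np.round((q-[80,200])*2.8))"
```

```text
[[395. 296.]
 [497. 302.]
 [294. 289.]
 [481. 301.]
 [310. 291.]
 [384. 331.]
 [385. 337.]]
```

The side view shows the open jaws straddling the barrel, with the near finger at crop (375,290). The barrel runs from crop x 316 to 485, about 2 mm nearer the cap than I estimated. I'll descend and grip.

Emit:
play_rows:
  rows:
    - [[0, 0, 0], [-2, 0, 8], 0]
    - [[0, 0, 0], [0, 0, 8], 0]
    - [[0, 0, 0], [0, 0, 5], 0]
    - [[0, 0, 0], [0, 0, 0], 0.3]
    - [[0, 0, 0], [0, 0, 0], 0.6]
    - [[0, 0, 0], [0, 0, 0], 0.8]
    - [[0, 0, 0], [0, 0, 0], 1]
    - [[0, 0, 0], [0, 0, 0], 1]
    - [[0, 0, 0], [0, 0, 0], 1]
    - [[0, 0, 0], [0, 0, 0], 1]
    - [[0, 0, 0], [0, 0, 0], 1]
    - [[0, 0, 0], [0, 0, 0], 1]
  grip_force: 90

```text
t: 4.32
tcp_pos: [0.517, 0.2871, 0.0146]
tool_rot: [0.967, 0.256, 0.002, -0.0]
force: [-0.1, -0.8, 7.8]
finger_gap: 0.001
gripper_force: 3.9
```

```bash
python3 -c "
from h import *
go(517,287.3,13,29.7)
p,d=snapshot('side');q,d2=snapshot('top');f=lambda p:cv2.resize(p[:,:,::-1],(520,392),interpolation=2)
cv2.imwrite('pics/s2.png',np.hstack([f(p[220:360,120:300]),f(q[140:280,90:270])])[:,:].copy()[:, :]) 
im=cv2.imread('pics/s2.png');cv2.imwrite('pics/s2.png',cv2.resize(im,(800,302)))"
```

```text
t 4.32 now [517.  287.1  14.6] yaw 29.72 tilt z [ 3.2e-03  9.0e-04 -1.0e+00] turn z 0.02 shift tool now [ 0.1 -0.1  1.6] shift after turn [ 0.1 -0.1  1.6] q6 1.37 F [-0.1 -0.8  7.8] gap 0.001
```

View pics/s2.png

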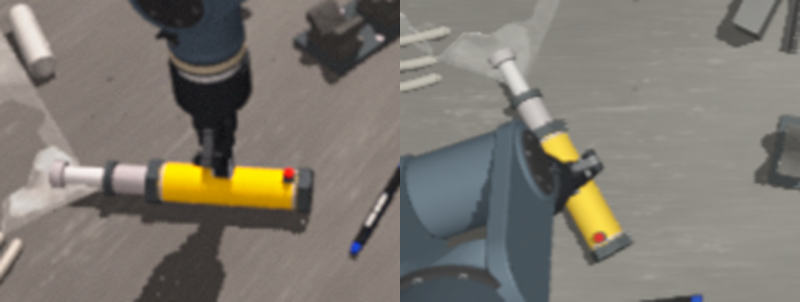

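The side view shows the fingertips ending near the barrel's upper half, at about crop (215,170), with the jaws reading shut. That's odd, so I'll measure with depth before moving.

```bash
python3 -c "
from h import *
A=np.radians(29.7);a=np.array([np.cos(A),np.sin(A)]);n=np.array([-a[1],a[0]])
for c in('side','top'):
    p,d=snapshot(c);P=cloud(c,d)*1000;h=cv2.cvtColor(p,cv2.COLOR_RGB2HSV)
    x=P[...,:2]-[517,287.1];s=x@a;t=x@n;z=P[...,2]
    dark=(p.max(2)<70)&(abs(s)<40)&(abs(t)<80)&(z>-20)&(z<140)
    print(c)
    for z0 in range(-10,130,10):
        m=dark&(z>=z0)&(z<z0+10)
        if m.sum():print(z0,m.sum(),'s',np.round(np.percentile(s[m],[2,50,98])),'t',np.round(np.percentile(t[m],[2,25,50,75,98])))
    m=yellow(p)&(abs(s)<100)&(abs(t)<60);print('yel',m.sum(),np.percentile(t[m],[1,50,99]),np.percentile(s[m],[1,99]),np.percentile(z[m],[1,50,99]))
"
```

```text
side
-10 106 s [-35.  10.  38.] t [13. 24. 34. 54. 72.]
0 362 s [-37.  11.  38.] t [14. 24. 33. 62. 79.]
50 6 s [-7. -4.  2.] t [12. 12. 14. 14. 15.]
60 13 s [-7. -2.  4.] t [10. 14. 15. 15. 16.]
70 1 s [-11. -11. -11.] t [1. 1. 1. 1. 1.]
80 1 s [-12. -12. -12.] t [14. 14. 14. 14. 14.]
90 25 s [-14. -11.   1.] t [ 1. 12. 14. 17. 34.]
100 19 s [-13. -10.   2.] t [14. 16. 17. 28. 41.]
110 28 s [-17. -12.  14.] t [-9. 16. 17. 19. 48.]
120 25 s [-18. -12.   4.] t [ 2. 18. 19. 42. 61.]
yel 911 [-12.8852925   14.19961354  22.29836649] [-70.2718505   61.60209008] [ 2.13287224 38.66709628 47.2284976 ]
top
-10 2 s [-11. -10.  -8.] t [33. 33. 34. 34. 34.]
0 1 s [-10. -10. -10.] t [36. 36. 36. 36. 36.]
50 1 s [-4. -4. -4.] t [-7. -7. -7. -7. -7.]
60 2 s [-9. -6. -4.] t [-10.  -8.  -5.  -2.   1.]
80 2 s [-10.  -7.  -5.] t [-12. -11. -11. -11. -10.]
90 7 s [-9. -4. -2.] t [-21. -19. -17. -15. -13.]
100 14 s [-10.  -6.  -1.] t [-33. -27. -25. -22. -14.]
110 14 s [-14.  -9.  -1.] t [-47. -36. -34. -31. -14.]
120 4 s [-10. -10.  -3.] t [-47. -44. -41. -39. -38.]
yel 189 [-19.07622229   2.75413714  16.12936731] [-65.78451818  57.36859688] [28.14270942 37.87163185 46.78774868]
```

The jaws really are shut on top of the barrel: the tips sit about 37 mm higher than the reported TCP implies. I'll lift clear and measure the true tip offset with the cameras.

Emit:
play_rows:
  rows:
    - [[0, 0, 0], [0, 0, -20], 1]
    - [[0, 0, 0], [0, 0, -30], 1]
    - [[0, 0, 0], [0, 0, -30], 1]
    - [[0, 0, 0], [0, 0, 0], 1]
    - [[0, 0, 0], [0, 0, 0], 1]
    - [[0, 0, 0], [0, 0, 0], 1]

```text
t: 5.02
tcp_pos: [0.515, 0.2866, 0.0927]
tool_rot: [0.967, 0.256, -0.0, 0.0]
force: [0.4, -0.1, 0.7]
finger_gap: 0.003
gripper_force: 0.0
```

```bash
python3 -c "
from h import *
s0=sense();tc=s0['tcp_pos']*1000;print(tc,s0['q'],s0['force'],s0['finger_gap'])
A=np.radians(29.7);a=np.array([np.cos(A),np.sin(A)]);n=np.array([-a[1],a[0]])
for c in('side','top'):
    p,d=snapshot(c);P=cloud(c,d)*1000
    x=P[...,:2]-tc[:2];s=x@a;t=x@n;z=P[...,2]
    k=(abs(s)<60)&(abs(t)<90)&(z>55)&(z<260)
    print(c)
    for z0 in range(60,260,8):
        m=k&(z>=z0)&(z<z0+8)
        if m.sum():print(z0,m.sum(),'s',np.round(np.percentile(s[m],[2,50,98])),'t',np.round(np.percentile(t[m],[2,25,50,75,98])))
    if c=='side':cv2.imwrite('pics/s3.png',cv2.resize(p[160:340,120:300,::-1],None,fx=3.3,fy=3.3,interpolation=2))
    m=yellow(p)&(abs(s)<100)&(abs(t)<60);print('yel',m.sum(),np.percentile(s[m],[1,99]))
"
```

```text
[515.04210917 286.61786635  92.73590124] [3.18356550e-01 6.23127331e-01 1.61843002e+00 1.68517646e-05
 9.00599128e-01 1.37048821e+00] [ 0.40464058 -0.06996114  0.69476131] 0.003120004953779455
side
116 3 s [-6.  4.  6.] t [5. 6. 7. 7. 7.]
124 14 s [-11.  -7.  10.] t [-1.  6.  7. 10. 12.]
132 25 s [-11.  -5.   8.] t [-5.  7. 12. 14. 16.]
140 26 s [-12.  -3.   9.] t [ 1.  7. 14. 15. 17.]
148 12 s [-11.  -3.   6.] t [ 2.  6. 13. 14. 15.]
156 2 s [-11. -11. -10.] t [-3. -0.  2.  5.  8.]
164 12 s [-14. -13. -12.] t [-23.  -5.   8.  12.  24.]
172 26 s [-13. -11.   2.] t [ 6. 11. 16. 26. 37.]
180 14 s [-12. -11.  16.] t [15. 15. 16. 31. 41.]
188 45 s [-17. -10.  17.] t [-7. 15. 17. 30. 51.]
196 31 s [-18. -12.  16.] t [-10.  14.  17.  41.  56.]
204 49 s [-17.  -9.  11.] t [-13.  21.  45.  61.  63.]
212 106 s [-19.  -5.  13.] t [-6. 34. 55. 60. 63.]
220 66 s [-20.  -3.  19.] t [11. 20. 41. 47. 52.]
228 74 s [-19.  -6.  18.] t [12. 18. 37. 40. 45.]
236 47 s [-11.  -3.  10.] t [30. 36. 37. 39. 41.]
244 30 s [-11.  -3.   9.] t [33. 36. 37. 38. 39.]
252 94 s [-36.  -7.  29.] t [ 8. 27. 34. 37. 3
[... 310 characters left out ...]
14. -14. -14. -14.]
164 3 s [-10. -10.  -5.] t [-21. -17. -13. -13. -12.]
172 18 s [-11.  -5.  -0.] t [-30. -26. -23. -19. -13.]
180 12 s [-13.  -8.  -5.] t [-35. -29. -25. -21. -14.]
188 13 s [-15. -10.  -2.] t [-46. -38. -34. -30. -12.]
196 7 s [-14. -10.  11.] t [-46. -41. -36. -35. -18.]
204 40 s [-13.  -4.  15.] t [-60. -54. -45. -42. -17.]
212 66 s [-10.   0.  13.] t [-60. -57. -54. -51. -42.]
220 28 s [-9.  2.  6.] t [-52. -46. -43. -40. -30.]
228 28 s [-9.  1. 11.] t [-41. -39. -38. -36. -31.]
236 11 s [-8. -3. 10.] t [-38. -37. -36. -36. -34.]
244 9 s [-7.  0. 12.] t [-37. -36. -36. -36. -35.]
252 36 s [-35. -14.  20.] t [-36. -35. -32. -20.  -3.]
yel 250 [-63.55827619  61.37635013]
```

View pics/s3.png

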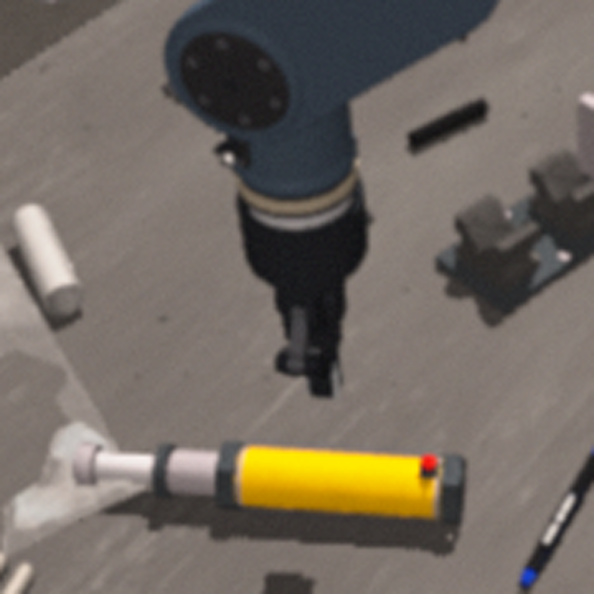

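The shut tip reads z ≈ 120 mm at a reported TCP of 92.7. True height is therefore the reported z plus about 37 mm; x and y agree. I'll open, descend to a reported z of about -24, and grip.

Emit:
play_rows:
  rows:
    - [[0, 0, 0], [0, 0, 0], 0]
    - [[0, 0, 0], [0, 0, 0], 0]
    - [[0, 0, 0], [0, 0, 0], 0]
    - [[0, 0, 0], [0, 0, 0], 0]
    - [[0, 0, 0], [0, 0, 20], 0]
    - [[0, 0, 0], [0, 0, 25], 0]
    - [[0, 0, 0], [0, 0, 25], 0]
    - [[0, 0, 0], [0, 0, 15], 0]
    - [[0, 0, 0], [0, 0, 10], 0]
    - [[0, 0, 0], [0, 0, 0], 0]
    - [[0, 0, 0], [0, 0, 0], 0]

```text
t: 6.03
tcp_pos: [0.5155, 0.2868, -0.0023]
tool_rot: [0.967, 0.256, -0.0, 0.0]
force: [-0.6, 0.3, 0.1]
finger_gap: 1.002
gripper_force: 0.0
```

Emit:
play_rows:
  rows:
    - [[0, 0, 0], [0, 0, 8], 0]
    - [[0, 0, 0], [0, 0, 8], 0]
    - [[0, 0, 0], [0, 0, 5], 0]
    - [[0, 0, 0], [0, 0, 0], 0]
    - [[0, 0, 0], [0, 0, 0], 0]

```text
t: 6.45
tcp_pos: [0.5153, 0.2867, -0.0233]
tool_rot: [0.967, 0.256, -0.0, 0.0]
force: [0.6, -0.6, -0.2]
finger_gap: 1.002
gripper_force: 0.0
```

Emit:
play_rows:
  rows:
    - [[0, 0, 0], [0, 0, 0], 0.3]
    - [[0, 0, 0], [0, 0, 0], 0.4]
    - [[0, 0, 0], [0, 0, 0], 0.5]
    - [[0, 0, 0], [0, 0, 0], 0.6]
    - [[0, 0, 0], [0, 0, 0], 1]
    - [[0, 0, 0], [0, 0, 0], 1]
    - [[0, 0, 0], [0, 0, 0], 1]
    - [[0, 0, 0], [0, 0, 0], 1]
    - [[0, 0, 0], [0, 0, 0], 1]
  grip_force: 90

```text
t: 7.2
tcp_pos: [0.516, 0.2867, -0.0223]
tool_rot: [0.967, 0.257, 0.0, 0.0]
force: [-0.3, -1.5, 6.0]
finger_gap: 0.466
gripper_force: 90.5
```

Emit:
play_rows:
  rows:
    - [[0, 0, 0], [0, 0, -5], 1]
    - [[0, 0, 0], [0, 0, -10], 1]
    - [[0, 0, 0], [0, 0, -20], 1]
    - [[0, 0, 0], [0, 0, -30], 1]
    - [[0, 0, 0], [0, 0, -30], 1]
    - [[0, 0, 0], [0, 0, -30], 1]
    - [[0, 0, 0], [0, 0, -20], 1]
    - [[0, 0, 0], [0, 0, -5], 1]
    - [[0, 0, 0], [0, 0, 0], 1]
    - [[0, 0, 0], [0, 0, 0], 1]

```text
t: 8.03
tcp_pos: [0.5139, 0.2863, 0.1256]
tool_rot: [0.967, 0.256, -0.002, 0.0]
force: [-0.5, -0.2, -7.2]
finger_gap: 0.467
gripper_force: 91.8
```

```bash
python3 -c "
from h import *
go(549.2,-17,120,78.25)
s0=sense();tc=s0['tcp_pos']*1000
A=np.radians(29.7);a=np.array([np.cos(A),np.sin(A)]);n=np.array([-a[1],a[0]])
for c in('side','top'):
    p,d=snapshot(c);P=cloud(c,d)*1000
    x=P[...,:2]-tc[:2];s=x@a;t=x@n;z=P[...,2]
    m=yellow(p)&(abs(s)<120)&(abs(t)<60)&(z>60);print('yel',m.sum(),np.percentile(s[m],[1,99]),np.percentile(t[m],[1,99]))
    for x0 in range(-100,230,20):
        k=(abs(s-x0)<10)&(abs(t)<22)&(z>80)&(z<tc[2]+37+11+35)
        if k.sum()>3: print(x0,k.sum(),np.round(np.percentile(z[k],[2,98])),end=' ')
    cv2.imwrite(f'pics/{c}4.png',p[:,:,::-1])
"
```

```text
t 8.03 now [513.9 286.3 125.6] yaw 29.72 tilt z [-0.0033 -0.001  -1.    ] turn z -48.53 shift tool now [-119.6  280.9    5.8] shift after turn [-289.7   96.4    5.6] q6 1.37 F [-0.5 -0.2 -7.2] gap 0.467
yel 858 [-68.9420173   63.83022138] [-11.37628984  23.51142236]
-100 35 [153. 193.] -80 192 [154. 203.] -60 190 [167. 205.] -40 180 [162. 195.] -20 191 [160. 195.] 0 10 [188. 196.] 20 38 [157. 188.] 40 167 [165. 193.] 60 182 [158. 193.] 80 138 [150. 196.] 100 133 [161. 187.] 120 160 [159. 190.] 140 70 [166. 187.] 160 81 [164. 180.] 180 126 [160. 184.] yel 274 [-65.40747993  60.92102719] [-19.41338865  14.99289215]
-80 188 [157. 199.] -60 170 [173. 204.] -40 170 [172. 195.] -20 156 [172. 194.] 0 10 [172. 192.] 20 4 [167. 176.] 40 74 [169. 191.] 60 125 [168. 192.] 80 114 [173. 195.] 100 118 [169. 186.] 120 147 [166. 189.] 140 69 [169. 187.] 160 75 [167. 180.] 180 124 [164. 184.] 200 5 [176. 183.]
```

Emit:
play_rows:
  rows:
    - [[0, 0, -3.5], [0, 0, 0], 1]
    - [[0, 0, -6], [0, 0, 0], 1]
    - [[0, 0, -6.5], [0, 0, 0], 1]
    - [[0, 0, -6.5], [0, 0, 0], 1]
    - [[0, 0, -6.5], [0, 0, 0], 1]
    - [[0, 0, -6.5], [0, 0, 0], 1]
    - [[0, 0, -6], [0, 0, 0], 1]
    - [[0, 0, -4.5], [0, 0, 0], 1]
    - [[0, 0, -2.5], [0, 0, 0], 1]
    - [[0, 0, 0], [0, 0, 0], 1]
    - [[0, 0, 0], [0, 0, 0], 1]

```text
t: 9.05
tcp_pos: [0.5146, 0.2863, 0.1252]
tool_rot: [0.776, 0.63, -0.002, -0.001]
force: [-0.2, -0.5, -7.2]
finger_gap: 0.464
gripper_force: 91.7
```

Emit:
play_rows:
  rows:
    - [[0, 0, 0], [-12, 4, 0], 1]
    - [[0, 0, 0], [-24, 8, 0], 1]
    - [[0, 0, 0], [-30, 10, 0], 1]
    - [[0, 0, 0], [-33, 11, 0], 1]
    - [[0, 0, 0], [-33, 11, 0], 1]
    - [[0, 0, 0], [-33, 11, 0], 1]
    - [[0, 0, 0], [-33, 11, 0], 1]
    - [[0, 0, 0], [-33, 11, 0], 1]
    - [[0, 0, 0], [-30, 10, 0], 1]
    - [[0, 0, 0], [-18, 6, 0], 1]
    - [[0, 0, 0], [-9.6, 3.3, 0], 1]
    - [[0, 0, 0], [0, 0, 0], 1]

```text
t: 10.05
tcp_pos: [0.5515, -0.0183, 0.1268]
tool_rot: [0.777, 0.629, 0.0, 0.001]
force: [1.0, 1.0, -6.7]
finger_gap: 0.462
gripper_force: 91.7
```

Emit:
play_rows:
  rows:
    - [[0, 0, 0], [0, 0, 0], 1]
    - [[0, 0, 0], [0, 0, 0], 1]
    - [[0, 0, 0], [0, 0, 0], 1]

```text
t: 10.3
tcp_pos: [0.5503, -0.0139, 0.1268]
tool_rot: [0.775, 0.631, -0.0, -0.001]
force: [0.1, -0.1, -7.9]
finger_gap: 0.468
gripper_force: 91.7
```

```bash
cat >> h.py <<'E'
def ram(yaw,zc,c0=None,cams=('side','top')):
    tc=sense()['tcp_pos']*1000 if c0 is None else np.array(c0,float)
    A=np.radians(yaw);a=np.array([np.cos(A),np.sin(A)]);n=np.array([-a[1],a[0]])
    for c in cams:
        p,d=snapshot(c);P=cloud(c,d)*1000;x=P[...,:2]-tc[:2];s=x@a;t=x@n;z=P[...,2]
        m=yellow(p)&(abs(s)<120)&(abs(t)<40)&(abs(z-zc)<35)
        print(c,m.sum(),'barrel s',np.round(np.percentile(s[m],[1,99]),1))
        for x0 in range(-90,240,15):
            k=(abs(s-x0)<7.5)&(abs(t)<28)&(abs(z-zc)<27)
            if k.sum()>3: print((x0,k.sum(),*np.round(np.percentile(t[k],[2,98])),round(np.percentile(z[k],97))),end=' ')
        print()
        cv2.imwrite(f'pics/{c}_{int(sense()["t"]*100)}.png',p[:,:,::-1])
E
python3 -c "
from h import *
go(549.4,-15.9,19.5,78.25)
ram(78.25,173)"
```

```text
t 10.3 now [550.3 -13.9 126.8] yaw 78.31 tilt z [-9.e-04  6.e-04 -1.e+00] turn z 0.06 shift tool now [ -2.2  -0.3 107.3] shift after turn [ -2.1  -0.4 107.3] q6 -0.02 F [ 0.1 -0.1 -7.9] gap 0.468
side 353 barrel s [-67.6  64.5]
(-90, np.int64(33), np.float64(-10.0), np.float64(26.0), 197) (-75, np.int64(63), np.float64(-7.0), np.float64(27.0), 197) (-60, np.int64(27), np.float64(15.0), np.float64(24.0), 186) (-45, np.int64(14), np.float64(15.0), np.float64(23.0), 179) (-30, np.int64(10), np.float64(7.0), np.float64(22.0), 188) (-15, np.int64(9), np.float64(-20.0), np.float64(20.0), 196) (0, np.int64(61), np.float64(-21.0), np.float64(28.0), 197) (15, np.int64(117), np.float64(-24.0), np.float64(28.0), 198) (30, np.int64(83), np.float64(-11.0), np.float64(22.0), 196) (45, np.int64(80), np.float64(-9.0), np.float64(22.0), 195) (60, np.int64(77), np.float64(-9.0), np.float64(22.0), 195) (75, np.int64(120), np.float64(-18.0), np.float64(26.0), 198) (90, np.int64(102), np.float64(-15.0), np.float64(24.0), 194) (105, np.int64(66), np.float64(-7.0), np.float64(17.0), 189) (120, np.int64(62)
[... 546 characters left out ...]
e(s[m],[1,99]),1))
                                        ~~~~~~~~~~~~~^^^^^^^^^^^^^
    return _quantile_unchecked(
        a, q, axis, out, overwrite_input, method, keepdims, weights)
    return _ureduce(a,
                    func=_quantile_ureduce_func,
    ...<5 lines>...
                    overwrite_input=overwrite_input,
                    method=method)
    r = func(a, **kwargs)
    result = _quantile(arr,
                       quantiles=q,
    ...<2 lines>...
                       out=out,
                       weights=wgt)
    slices_having_nans = np.isnan(arr[-1, ...])
                                  ~~~^^^^^^^^^
IndexError: index -1 is out of bounds for axis 0 with size 0
```

Emit:
play_rows:
  rows:
    - [[0, 0, 0], [-2, 0, 10], 1]
    - [[0, 0, 0], [0, 0, 20], 1]
    - [[0, 0, 0], [0, 0, 20], 1]
    - [[0, 0, 0], [0, 0, 15], 1]
    - [[0, 0, 0], [0, 0, 10], 1]
    - [[0, 0, 0], [0, 0, 10], 1]
    - [[0, 0, 0], [0, 0, 6], 1]
    - [[0, 0, 0], [0, 0, 5], 1]
    - [[0, 0, 0], [0, 0, 4], 1]
    - [[0, 0, 0], [0, 0, 0], 1]
    - [[0, 0, 0], [0, 0, 0], 1]
    - [[0, 0, 0], [0, 0, 0], 1]

```text
t: 11.4
tcp_pos: [0.551, -0.0175, 0.0275]
tool_rot: [0.776, 0.631, 0.0, 0.001]
force: [-0.6, -1.1, -6.7]
finger_gap: 0.463
gripper_force: 91.8
```

```bash
python3 -c "
from h import *
go(549.4,-15.9,19.5,78.25)
ram(78.25,74,None,('side',))"
```

```text
t 11.4 now [551.  -17.5  27.5] yaw 78.21 tilt z [ 1.3e-03 -3.0e-04 -1.0e+00] turn z -0.04 shift tool now [ 1.3 -1.9  8. ] shift after turn [ 1.3 -1.9  8. ] q6 -0.03 F [-0.6 -1.1 -6.7] gap 0.463
side 313 barrel s [-67.7  63.6]
(-90, np.int64(81), np.float64(-25.0), np.float64(28.0), 100) (-75, np.int64(61), np.float64(-8.0), np.float64(27.0), 100) (-60, np.int64(26), np.float64(19.0), np.float64(26.0), 86) (-45, np.int64(12), np.float64(18.0), np.float64(27.0), 69) (-30, np.int64(14), np.float64(20.0), np.float64(27.0), 70) (-15, np.int64(13), np.float64(-24.0), np.float64(10.0), 97) (0, np.int64(61), np.float64(-22.0), np.float64(27.0), 99) (15, np.int64(110), np.float64(-27.0), np.float64(27.0), 98) (30, np.int64(84), np.float64(-9.0), np.float64(27.0), 96) (45, np.int64(83), np.float64(-11.0), np.float64(27.0), 97) (60, np.int64(87), np.float64(-10.0), np.float64(27.0), 95) (75, np.int64(112), np.float64(-13.0), np.float64(26.0), 98) (90, np.int64(85), np.float64(-16.0), np.float64(20.0), 97) (105, np.int64(62), np.float64(-11.0), np.float64(16.0), 89) (120, np.int64(56), np.float64(-7.0), np.float64(20.0), 94) (135, np.int64(91), np.float64(-14.0), np.float64(21.0), 92) (150, np.int64(40), np.float64(-6.0), np.float64(11.0), 84) (165, np.int64(44), np.float64(-5.0), np.float64(10.0), 83) (180, np.int64(51), np.float64(-9.0), np.float64(16.0), 90) (195, np.int64(56), np.float64(-9.0), np.float64(16.0), 88)
```

Emit:
play_rows:
  rows:
    - [[0, 0, 0], [0, -1.5, 1.5], 1]
    - [[0, 0, 0], [0, 0, 1.5], 1]
    - [[0, 0, 0], [0, 0, 1.5], 1]
    - [[0, 0, 0], [0, 0, 0], 1]
    - [[0, 0, 0], [0, 0, 0], 1]

```text
t: 11.87
tcp_pos: [0.5485, -0.0169, 0.0224]
tool_rot: [0.776, 0.631, -0.0, -0.0]
force: [-1.6, 0.0, -4.9]
finger_gap: 0.462
gripper_force: 92.4
```

Emit:
play_rows:
  rows:
    - [[0, 0, 0], [0, 0, 1], 1]
    - [[0, 0, 0], [0, 0, 1], 1]
    - [[0, 0, 0], [0, 0, 0], 1]
    - [[0, 0, 0], [0, 0, 0], 1]

```text
t: 12.2
tcp_pos: [0.5483, -0.017, 0.0218]
tool_rot: [0.776, 0.631, -0.0, -0.0]
force: [-4.5, 0.2, 7.2]
finger_gap: 0.461
gripper_force: 93.7
```

Emit:
play_rows:
  rows:
    - [[0, 0, 0], [0, -0.7, 0], 1]
    - [[0, 0, 0], [0, -0.7, 0.5], 1]
    - [[0, 0, 0], [0, 0, 0.5], 1]
    - [[0, 0, 0], [0, 0, 0], 1]
    - [[0, 0, 0], [0, 0, 0], 1]

```text
t: 12.62
tcp_pos: [0.5484, -0.017, 0.0218]
tool_rot: [0.776, 0.631, 0.001, 0.001]
force: [-4.8, 0.8, 10.3]
finger_gap: 0.464
gripper_force: 93.9
```

```bash
python3 -c "
from h import *
go(549.4,-15.9,19.5,78.25)
ram(78.25,67,None,('side',))
p=cv2.imread('pics/side_%d.png'%int(sense()['t']*100))
cv2.imwrite('pics/c1.png',cv2.resize(p[130:290,200:400],(800,640))[40:640])"
```

```text
t 12.62 now [548.4 -17.   21.8] yaw 78.2 tilt z [ 2.3e-03 -5.0e-04 -1.0e+00] turn z -0.05 shift tool now [1.2 0.8 2.3] shift after turn [1.2 0.8 2.3] q6 -0.03 F [-4.8  0.8 10.3] gap 0.464
side 316 barrel s [-67.2  65.1]
(-90, np.int64(110), np.float64(-23.0), np.float64(28.0), 94) (-75, np.int64(56), np.float64(-2.0), np.float64(27.0), 94) (-60, np.int64(29), np.float64(18.0), np.float64(28.0), 77) (-45, np.int64(17), np.float64(16.0), np.float64(28.0), 67) (-30, np.int64(25), np.float64(17.0), np.float64(27.0), 62) (-15, np.int64(13), np.float64(-23.0), np.float64(9.0), 91) (0, np.int64(53), np.float64(-23.0), np.float64(27.0), 92) (15, np.int64(99), np.float64(-24.0), np.float64(27.0), 92) (30, np.int64(91), np.float64(-11.0), np.float64(27.0), 91) (45, np.int64(84), np.float64(-10.0), np.float64(27.0), 91) (60, np.int64(100), np.float64(-10.0), np.float64(26.0), 91) (75, np.int64(106), np.float64(-14.0), np.float64(27.0), 94) (90, np.int64(88), np.float64(-18.0), np.float64(20.0), 89) (105, np.int64(54), np.float64(-8.0), np.float64(17.0), 86) (120, np.int64(59), np.float64(-10.0), np.float64(20.0), 89) (135, np.int64(91), np.float64(-17.0), np.float64(19.0), 89) (150, np.int64(42), np.float64(-3.0), np.float64(12.0), 81) (165, np.int64(39), np.float64(-3.0), np.float64(11.0), 80) (180, np.int64(55), np.float64(-12.0), np.float64(17.0), 86) (195, np.int64(56), np.float64(-13.0), np.float64(15.0), 84)
```

View pics/c1.png

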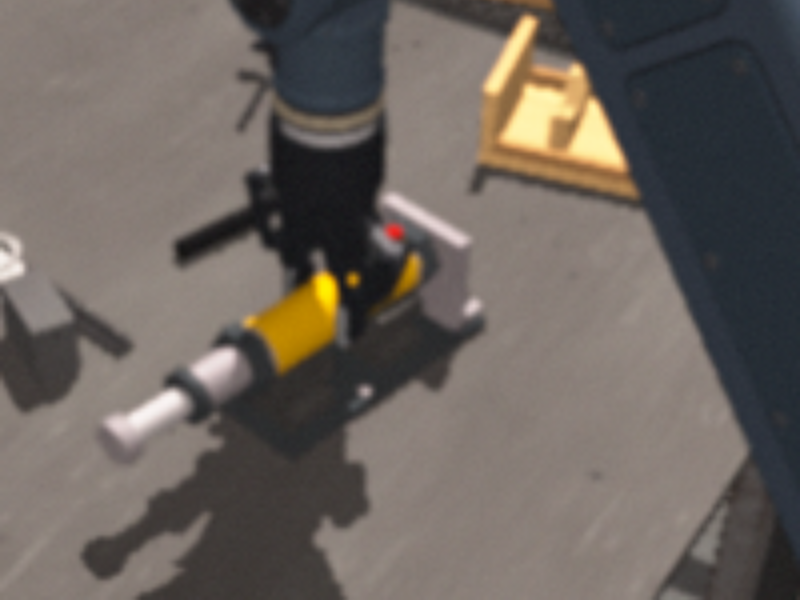

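The side view shows the barrel lying over the vees with the rod towards the lower left at crop (120,435). The cap, with its red port at crop (395,232), is by the stop plate. It may be touching only one flank, so I'll ease it sideways.

Emit:
play_rows:
  rows:
    - [[0, 0, 0], [0, -1, 0], 1]
    - [[0, 0, 0], [0, -1, 0], 1]
    - [[0, 0, 0], [0, 0, 0], 1]
    - [[0, 0, 0], [0, 0, 0], 1]

```text
t: 13.0
tcp_pos: [0.5485, -0.017, 0.0218]
tool_rot: [0.776, 0.631, 0.002, 0.002]
force: [-1.0, -0.3, 7.6]
finger_gap: 0.461
gripper_force: 93.2
```

It's seated: sideways commands no longer move it. I'll unload the wrist, let go, and lift.

Emit:
play_rows:
  rows:
    - [[0, 0, 0], [0, 0, -1], 1]
    - [[0, 0, 0], [0, 0, -0.5], 1]
    - [[0, 0, 0], [0, 0, 0], 0.5]
    - [[0, 0, 0], [0, 0, 0], 0.4]
    - [[0, 0, 0], [0, 0, 0], 0.3]
    - [[0, 0, 0], [0, 0, 0], 0]
    - [[0, 0, 0], [0, 0, 0], 0]
    - [[0, 0, 0], [0, 0, 0], 0]
    - [[0, 0, 0], [0, 0, 0], 0]

```text
t: 13.75
tcp_pos: [0.5454, -0.0163, 0.0208]
tool_rot: [0.776, 0.631, -0.0, -0.0]
force: [0.5, -0.8, -0.3]
finger_gap: 1.002
gripper_force: 0.0
```

Emit:
play_rows:
  rows:
    - [[0, 0, 0], [0, 0, -5], 0]
    - [[0, 0, 0], [0, 0, -15], 0]
    - [[0, 0, 0], [0, 0, -30], 0]
    - [[0, 0, 0], [0, 0, -35], 0]
    - [[0, 0, 0], [0, 0, -25], 0]
    - [[0, 0, 0], [20, 0, 0], 1]
    - [[0, 0, 0], [35, 0, 0], 1]
    - [[0, 0, 0], [40, 0, 0], 1]
    - [[0, 0, 0], [40, 0, 0], 1]
    - [[0, 0, 0], [40, 0, 0], 1]
    - [[0, 0, 0], [40, 0, 0], 1]
    - [[0, 0, 0], [30, 0, 0], 1]

```text
t: 14.75
tcp_pos: [0.5958, 0.2267, 0.1314]
tool_rot: [0.776, 0.631, 0.001, -0.0]
force: [0.3, 0.3, 0.4]
finger_gap: 0.006
gripper_force: 0.0
```

Emit:
play_rows:
  rows:
    - [[0, 0, 0], [0, 0, 0], 1]
    - [[0, 0, 0], [0, 0, 0], 1]
    - [[0, 0, 0], [0, 0, 0], 1]

```text
t: 15.0
tcp_pos: [0.595, 0.223, 0.1308]
tool_rot: [0.776, 0.631, -0.001, -0.0]
force: [-0.9, 0.1, -0.7]
finger_gap: 0.003
gripper_force: 0.0
```

```bash
python3 -c "
from h import *
a=np.array([.2038,.979]);h=np.array([548.2,-21.8])+a*(240)
go(h[0],h[1],22,78.25)
ram(78.25,67,(548.2,-21.8,0),('side','top'))"
```

```text
t 15.0 now [595.  223.  130.8] yaw 78.25 tilt z [-1.e-03 -8.e-04 -1.e+00] turn z -0.0 shift tool now [ -9.1   4.2 108.8] shift after turn [ -9.3   4.1 108.8] q6 0.39 F [-0.9  0.1 -0.7] gap 0.003
side 597 barrel s [-63.  66.]
(-90, np.int64(107), np.float64(-26.0), np.float64(27.0), 94) (-75, np.int64(70), np.float64(-11.0), np.float64(26.0), 93) (-60, np.int64(65), np.float64(-9.0), np.float64(26.0), 93) (-45, np.int64(79), np.float64(-9.0), np.float64(27.0), 92) (-30, np.int64(84), np.float64(-11.0), np.float64(27.0), 92) (-15, np.int64(83), np.float64(-10.0), np.float64(27.0), 91) (0, np.int64(69), np.float64(-12.0), np.float64(23.0), 93) (15, np.int64(72), np.float64(-9.0), np.float64(23.0), 91) (30, np.int64(83), np.float64(-9.0), np.float64(27.0), 91) (45, np.int64(86), np.float64(-9.0), np.float64(25.0), 90) (60, np.int64(100), np.float64(-10.0), np.float64(26.0), 91) (75, np.int64(76), np.float64(-11.0), np.float64(26.0), 93) (90, np.int64(116), np.float64(-19.0), np.float64(24.0), 93) (105, np.int64(62), np.float64(-7.0), np.float64(17.0), 86) (120, np.int64(51), np.float64(-
[... 884 characters left out ...]
64(-26.0), np.float64(26.0), 91) (45, np.int64(136), np.float64(-27.0), np.float64(27.0), 90) (60, np.int64(134), np.float64(-27.0), np.float64(27.0), 89) (75, np.int64(121), np.float64(-25.0), np.float64(25.0), 92) (90, np.int64(93), np.float64(-24.0), np.float64(24.0), 93) (105, np.int64(72), np.float64(-15.0), np.float64(14.0), 84) (120, np.int64(73), np.float64(-14.0), np.float64(14.0), 85) (135, np.int64(78), np.float64(-18.0), np.float64(18.0), 87) (150, np.int64(48), np.float64(-10.0), np.float64(9.0), 79) (165, np.int64(49), np.float64(-10.0), np.float64(9.0), 79) (180, np.int64(64), np.float64(-14.0), np.float64(13.0), 83) (195, np.int64(47), np.float64(-16.0), np.float64(14.0), 83)
```

The ram sits centred in the vees, about 3 mm off the stop, with the head face at cradle x ≈ 202. Next I bring the shut fingers down in front of the head.

Emit:
play_rows:
  rows:
    - [[0, 0, 0], [0, 4, 15], 1]
    - [[0, 0, 0], [0, 0, 25], 1]
    - [[0, 0, 0], [0, 0, 30], 1]
    - [[0, 0, 0], [0, 0, 25], 1]
    - [[0, 0, 0], [0, 0, 15], 1]
    - [[0, 0, 0], [-5, 0, 0], 1]
    - [[0, 0, 0], [-10, 0, 0], 1]
    - [[0, 0, 0], [-8, 0, 0], 1]
    - [[0, 0, 0], [0, 0, 0], 1]
    - [[0, 0, 0], [0, 0, 0], 1]

```text
t: 15.93
tcp_pos: [0.596, 0.1991, 0.0224]
tool_rot: [0.777, 0.63, 0.001, 0.001]
force: [-1.0, 0.6, 0.6]
finger_gap: -0.0
gripper_force: 0.0
```

```bash
python3 -c "
from h import *
a=np.array([.2038,.979]);h=np.array([548.2,-21.8])+a*(216)
go(h[0],h[1],20,78.25)
p,d=snapshot('side');cv2.imwrite('pics/c2.png',cv2.resize(p[170:320,170:370,::-1],(800,600)))
P=cloud('side',d)*1000;x=P[...,:2]-[548.2,-21.8];s=x@a;t=x@[-a[1],a[0]];z=P[...,2]
for z0 in range(30,110,8):
    m=(s>205)&(s<260)&(abs(t)<40)&(z>=z0)&(z<z0+8)
    if m.sum():print(z0,m.sum(),np.round(np.percentile(s[m],[2,98])),np.round(np.percentile(t[m],[2,98])))
"
```

```text
t 15.93 now [596.  199.1  22.4] yaw 78.11 tilt z [ 2.5e-03  4.0e-04 -1.0e+00] turn z -0.14 shift tool now [-10.   -1.7   2.4] shift after turn [-10.   -1.8   2.4] q6 0.35 F [-1.   0.6  0.6] gap -0.0
54 7 [225. 236.] [-7. 10.]
62 24 [220. 239.] [-4. 13.]
70 25 [221. 239.] [-8. 13.]
78 20 [226. 238.] [-7. 14.]
86 7 [233. 237.] [-5. 13.]
94 24 [234. 239.] [-28.  19.]
102 54 [219. 240.] [-32.  33.]
```

View pics/c2.png

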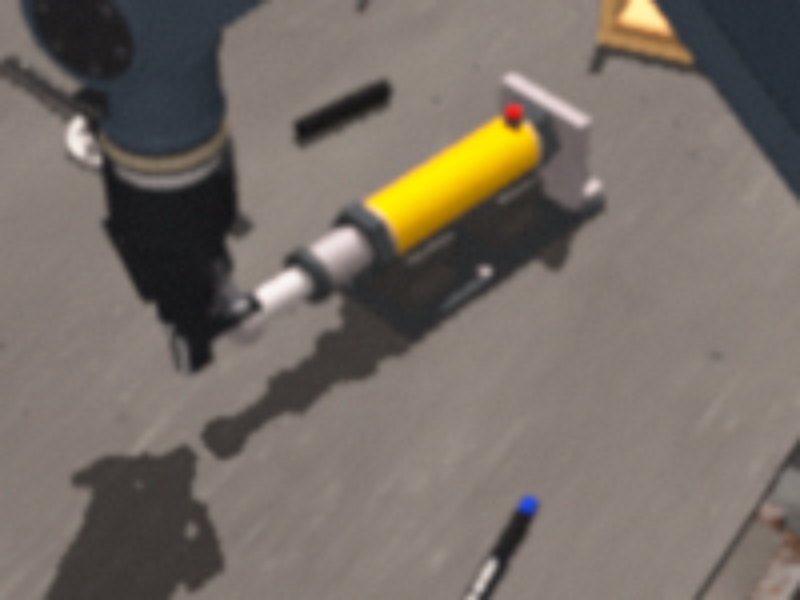

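The shut fingers stand in front of the head: tips at crop (190,370), head at crop (245,320). I'll lower 3 mm and push slowly, watching the force.

Emit:
play_rows:
  rows:
    - [[0, 0, 0], [0, -1, 2], 1]
    - [[0, 0, 0], [-3, 0, 1], 1]
    - [[0, 0, 0], [-4, 0, 0], 1]
    - [[0, 0, 0], [-4, 0, 0], 1]
    - [[0, 0, 0], [-4, 0, 0], 1]
    - [[0, 0, 0], [-4, 0, 0], 1]
    - [[0, 0, 0], [-4, 0, 0], 1]
    - [[0, 0, 0], [-4, 0, 0], 1]

```text
t: 16.65
tcp_pos: [0.5885, 0.1742, 0.018]
tool_rot: [0.776, 0.63, 0.001, -0.0]
force: [0.0, 3.0, -0.4]
finger_gap: -0.003
gripper_force: 1.6
```

Emit:
play_rows:
  rows:
    - [[0, 0, 0], [-4, 0, 0], 1]
    - [[0, 0, 0], [-4, 0, 0], 1]
    - [[0, 0, 0], [-4, 0, 0], 1]
    - [[0, 0, 0], [-4, 0, 0], 1]
    - [[0, 0, 0], [-4, 0, 0], 1]

```text
t: 17.07
tcp_pos: [0.5843, 0.1541, 0.0179]
tool_rot: [0.776, 0.631, 0.0, -0.0]
force: [-0.5, 3.8, 0.2]
finger_gap: 0.002
gripper_force: 1.6
```

```bash
python3 -c "
from h import *
a=np.array([.2038,.979]);h=np.array([548.2,-21.8])+a*(121.5)
go(h[0],h[1],20,78.25)
ram(78.25,67,(548.2,-21.8,0),('top',))"
```

```text
t 17.07 now [584.3 154.1  17.9] yaw 78.21 tilt z [ 1.e-04  1.e-04 -1.e+00] turn z -0.04 shift tool now [-58.    0.5  -2.1] shift after turn [-58.    0.5  -2.1] q6 0.28 F [-0.5  3.8  0.2] gap 0.002
top 411 barrel s [-59.8  65.6]
(-90, np.int64(134), np.float64(-27.0), np.float64(27.0), 93) (-75, np.int64(125), np.float64(-25.0), np.float64(25.0), 92) (-60, np.int64(101), np.float64(-26.0), np.float64(26.0), 92) (-45, np.int64(137), np.float64(-27.0), np.float64(27.0), 89) (-30, np.int64(132), np.float64(-27.0), np.float64(27.0), 89) (-15, np.int64(110), np.float64(-23.0), np.float64(25.0), 90) (0, np.int64(104), np.float64(-20.0), np.float64(20.0), 90) (15, np.int64(101), np.float64(-19.0), np.float64(20.0), 90) (30, np.int64(122), np.float64(-26.0), np.float64(26.0), 90) (45, np.int64(134), np.float64(-27.0), np.float64(27.0), 90) (60, np.int64(137), np.float64(-27.0), np.float64(27.0), 90) (75, np.int64(121), np.float64(-25.0), np.float64(25.0), 93) (90, np.int64(95), np.float64(-24.0), np.float64(24.0), 92) (105, np.int64(73), np.float64(-14.0), np.float64(14.0), 86) (120, np.int64(72), np.float64(-14.0), np.float64(14.0), 84) (135, np.int64(76), np.float64(-18.0), np.float64(18.0), 89) (150, np.int64(50), np.float64(-10.0), np.float64(9.0), 79) (165, np.int64(5), np.float64(-15.0), np.float64(13.0), 76)
```

Emit:
play_rows:
  rows:
    - [[0, 0, 0], [-3, 0, 0], 1]
    - [[0, 0, 0], [-3, 0, 0], 1]
    - [[0, 0, 0], [-3, 0, 0], 1]

```text
t: 17.37
tcp_pos: [0.5824, 0.1453, 0.0179]
tool_rot: [0.776, 0.631, -0.0, -0.0]
force: [0.3, 3.7, -0.1]
finger_gap: 0.001
gripper_force: 1.6
```

Emit:
play_rows:
  rows:
    - [[0, 0, 0], [-2, 0, 0], 1]
    - [[0, 0, 0], [-2, 0, 0], 1]
    - [[0, 0, 0], [-2, 0, 0], 1]

```text
t: 17.62
tcp_pos: [0.5812, 0.1395, 0.0179]
tool_rot: [0.776, 0.631, -0.0, -0.0]
force: [0.1, 3.4, -0.2]
finger_gap: -0.001
gripper_force: 1.6
```

Emit:
play_rows:
  rows:
    - [[0, 0, 0], [-2, 0, 0], 1]
    - [[0, 0, 0], [-2, 0, 0], 1]
    - [[0, 0, 0], [-2, 0, 0], 1]
    - [[0, 0, 0], [-2, 0, 0], 1]

```text
t: 17.95
tcp_pos: [0.5799, 0.1329, 0.018]
tool_rot: [0.776, 0.63, 0.001, -0.001]
force: [0.8, 8.9, 0.6]
finger_gap: 0.0
gripper_force: 4.1
```

Emit:
play_rows:
  rows:
    - [[0, 0, 0], [-3, 0, 0], 1]
    - [[0, 0, 0], [-3, 0, 0], 1]
    - [[0, 0, 0], [-3, 0, 0], 1]
    - [[0, 0, 0], [-3, 0, 0], 1]
    - [[0, 0, 0], [-3, 0, 0], 1]

```text
t: 18.37
tcp_pos: [0.5768, 0.1184, 0.018]
tool_rot: [0.776, 0.63, 0.001, -0.001]
force: [0.2, 7.3, 0.6]
finger_gap: 0.001
gripper_force: 4.1
```

Emit:
play_rows:
  rows:
    - [[0, 0, 0], [-3, 0, 0], 1]
    - [[0, 0, 0], [-3, 0, 0], 1]
    - [[0, 0, 0], [-3, 0, 0], 1]
    - [[0, 0, 0], [-3, 0, 0], 1]
    - [[0, 0, 0], [-3, 0, 0], 1]

```text
t: 18.78
tcp_pos: [0.5737, 0.1037, 0.018]
tool_rot: [0.776, 0.631, 0.001, -0.001]
force: [0.1, 8.1, 1.0]
finger_gap: 0.002
gripper_force: 4.1
```

Emit:
play_rows:
  rows:
    - [[0, 0, 0], [-1.5, 0, 0], 1]
    - [[0, 0, 0], [-1.5, 0, 0], 1]

```text
t: 18.95
tcp_pos: [0.5731, 0.1007, 0.018]
tool_rot: [0.776, 0.63, 0.001, -0.001]
force: [0.1, 8.4, 0.4]
finger_gap: -0.001
gripper_force: 4.1
```

Emit:
play_rows:
  rows:
    - [[0, 0, 0], [-1.5, 0, 0], 1]
    - [[0, 0, 0], [-1.5, 0, 0], 1]

```text
t: 19.12
tcp_pos: [0.5725, 0.0978, 0.018]
tool_rot: [0.776, 0.63, 0.001, -0.001]
force: [-0.0, 8.2, 0.8]
finger_gap: 0.007
gripper_force: 4.0
```

```bash
python3 -c "
from h import *
a=np.array([.2038,.979]);h=np.array([548.2,-21.8])+a*(121.5)
go(h[0],h[1],20,78.25)
ram(78.25,67,(548.2,-21.8,0),('top',))"
```

```text
t 19.12 now [572.5  97.8  18. ] yaw 78.17 tilt z [ 7.0e-04  1.9e-03 -1.0e+00] turn z -0.08 shift tool now [-0.6  0.6 -2. ] shift after turn [-0.6  0.6 -2. ] q6 0.18 F [-0.   8.2  0.8] gap 0.007
top 403 barrel s [-60.8  65.4]
(-90, np.int64(137), np.float64(-27.0), np.float64(27.0), 92) (-75, np.int64(127), np.float64(-24.0), np.float64(24.0), 92) (-60, np.int64(101), np.float64(-26.0), np.float64(26.0), 93) (-45, np.int64(135), np.float64(-27.0), np.float64(27.0), 89) (-30, np.int64(136), np.float64(-27.0), np.float64(27.0), 90) (-15, np.int64(111), np.float64(-23.0), np.float64(25.0), 90) (0, np.int64(104), np.float64(-20.0), np.float64(20.0), 90) (15, np.int64(100), np.float64(-19.0), np.float64(20.0), 90) (30, np.int64(124), np.float64(-26.0), np.float64(26.0), 90) (45, np.int64(135), np.float64(-27.0), np.float64(27.0), 89) (60, np.int64(134), np.float64(-27.0), np.float64(27.0), 90) (75, np.int64(121), np.float64(-25.0), np.float64(25.0), 92) (90, np.int64(10), np.float64(-25.0), np.float64(23.0), 87)
```

Emit:
play_rows:
  rows:
    - [[0, 0, 0], [-1, 0, 0], 1]
    - [[0, 0, 0], [-1, 0, 0], 1]

```text
t: 19.33
tcp_pos: [0.572, 0.0959, 0.018]
tool_rot: [0.776, 0.631, 0.001, -0.0]
force: [0.7, 6.7, 1.1]
finger_gap: -0.002
gripper_force: 3.9
```

Emit:
play_rows:
  rows:
    - [[0, 0, 0], [-1, 0, 0], 1]
    - [[0, 0, 0], [-1, 0, 0], 1]

```text
t: 19.5
tcp_pos: [0.5717, 0.0941, 0.0181]
tool_rot: [0.776, 0.63, 0.001, -0.001]
force: [1.8, 12.0, 1.1]
finger_gap: -0.0
gripper_force: 6.3
```

Emit:
play_rows:
  rows:
    - [[0, 0, 0], [-1, 0, 0], 1]
    - [[0, 0, 0], [-1, 0, 0], 1]
    - [[0, 0, 0], [-1, 0, 0], 1]

```text
t: 19.75
tcp_pos: [0.5718, 0.0942, 0.0182]
tool_rot: [0.777, 0.629, 0.003, -0.002]
force: [3.2, 22.4, 0.3]
finger_gap: -0.003
gripper_force: 11.4
```

Emit:
play_rows:
  rows:
    - [[0, 0, 0], [-1, 0, 0], 1]
    - [[0, 0, 0], [-1, 0, 0], 1]

```text
t: 19.92
tcp_pos: [0.5719, 0.0941, 0.0183]
tool_rot: [0.777, 0.629, 0.005, -0.002]
force: [3.3, 29.0, -1.6]
finger_gap: -0.0
gripper_force: 14.8
```

The push ran against a hard stop at 29 N. I'll back off and check.

Emit:
play_rows:
  rows:
    - [[0, 0, 0], [6, 0, 0], 1]
    - [[0, 0, 0], [15, 0, 0], 1]
    - [[0, 0, 0], [20, 0, 0], 1]
    - [[0, 0, 0], [0, 0, -20], 1]
    - [[0, 0, 0], [0, 0, -35], 1]
    - [[0, 0, 0], [0, 0, -35], 1]
    - [[0, 0, 0], [0, 0, -20], 1]
    - [[0, 0, 0], [0, 0, 0], 0]
    - [[0, 0, 0], [0, 0, 0], 0]
    - [[0, 0, 0], [0, 0, 0], 0]

```text
t: 20.75
tcp_pos: [0.5779, 0.1272, 0.1271]
tool_rot: [0.776, 0.631, -0.001, -0.0]
force: [-0.5, 0.0, 0.2]
finger_gap: 0.419
gripper_force: 0.0
```

```bash
python3 -c "
from h import *
go(549.2,-17,50,78.25)
ram(78.25,67,(548.2,-21.8,0))
p=cv2.imread('pics/side_%d.png'%int(sense()['t']*100))
"
python3 - <<'E'
import glob,os,cv2
f=max(glob.glob('pics/side_*.png'),key=os.path.getmtime)
g=max(glob.glob('pics/top_*.png'),key=os.path.getmtime)
import numpy as np
a=cv2.resize(cv2.imread(f)[150:270,210:350],(467,400));b=cv2.resize(cv2.imread(g)[160:260,235:345],(330,300))
c=np.zeros((400,797,3),np.uint8);c[:,:467]=a;c[:300,467:]=b;cv2.imwrite('pics/c3.png',c)
E
```

```text
t 20.75 now [577.9 127.2 127.1] yaw 78.21 tilt z [-1.9e-03 -8.0e-04 -1.0e+00] turn z -0.04 shift tool now [-146.9    1.5   77.3] shift after turn [-147.     1.3   77.1] q6 0.23 F [-0.5  0.   0.2] gap 0.419
side 592 barrel s [-66.9  63.1]
(-90, np.int64(102), np.float64(-26.0), np.float64(28.0), 94) (-75, np.int64(64), np.float64(-4.0), np.float64(27.0), 92) (-60, np.int64(74), np.float64(-9.0), np.float64(26.0), 93) (-45, np.int64(77), np.float64(-9.0), np.float64(26.0), 92) (-30, np.int64(86), np.float64(-9.0), np.float64(27.0), 92) (-15, np.int64(75), np.float64(-9.0), np.float64(26.0), 91) (0, np.int64(68), np.float64(-8.0), np.float64(23.0), 91) (15, np.int64(77), np.float64(-10.0), np.float64(23.0), 92) (30, np.int64(82), np.float64(-8.0), np.float64(25.0), 91) (45, np.int64(79), np.float64(-11.0), np.float64(25.0), 91) (60, np.int64(97), np.float64(-7.0), np.float64(27.0), 91) (75, np.int64(95), np.float64(-12.0), np.float64(28.0), 94) (90, np.int64(103), np.float64(-14.0), np.float64(22.0), 91) (105, np.int64(87), np.float64(-12.0), np.float64(18.0), 85) 
top 403 barrel s [-64
[... 298 characters left out ...]
np.float64(27.0), 89) (-15, np.int64(110), np.float64(-23.0), np.float64(25.0), 90) (0, np.int64(104), np.float64(-20.0), np.float64(20.0), 91) (15, np.int64(101), np.float64(-19.0), np.float64(20.0), 90) (30, np.int64(125), np.float64(-26.0), np.float64(26.0), 90) (45, np.int64(133), np.float64(-27.0), np.float64(27.0), 89) (60, np.int64(137), np.float64(-27.0), np.float64(27.0), 90) (75, np.int64(126), np.float64(-25.0), np.float64(25.0), 92) (90, np.int64(90), np.float64(-22.0), np.float64(19.0), 92) (105, np.int64(61), np.float64(-15.0), np.float64(15.0), 84) [ WARN:0@2.135] global loadsave.cpp:275 findDecoder imread_('pics/side_2085.png'): can't open/read file: check file path/integrity
```

View pics/c3.png

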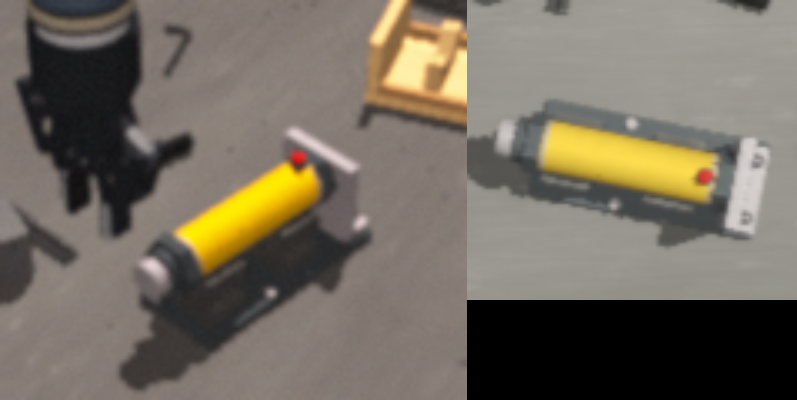

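The pictures show the ram fully closed: the head is against the collar and the collar against the gland nut, at side-crop (155,275). The cap is at the stop. Next I regrip at the gap.

Emit:
play_rows:
  rows:
    - [[0, 0, 0], [-20, 0, 0], 0]
    - [[0, 0, 0], [-35, 0, 0], 0]
    - [[0, 0, 0], [-40, 0, 0], 0]
    - [[0, 0, 0], [-32, 0, 0], 0]
    - [[0, 0, 0], [-15, 0, 0], 0]
    - [[0, 0, 0], [-5, 1, 0], 0]
    - [[0, 0, 0], [0, 0, 20], 0]
    - [[0, 0, 0], [0, 0, 25], 0]
    - [[0, 0, 0], [0, 0, 20], 0]
    - [[0, 0, 0], [0, 0, 5], 0]
    - [[0, 0, 0], [0, 0, 0], 0]
    - [[0, 0, 0], [0, 0, 0], 0]

```text
t: 21.85
tcp_pos: [0.5499, -0.0157, 0.0577]
tool_rot: [0.776, 0.631, -0.0, -0.0]
force: [0.7, -0.0, 0.2]
finger_gap: 1.0
gripper_force: 0.0
```

```bash
python3 -c "
from h import *
go(548.8,-17,21,78.25)"
```

```text
t 21.85 now [549.9 -15.7  57.7] yaw 78.26 tilt z [-7.e-04  3.e-04 -1.e+00] turn z 0.01 shift tool now [-1.5 -0.8 36.7] shift after turn [-1.5 -0.8 36.7] q6 -0.03 F [ 0.7 -0.   0.2] gap 1.0
```

Emit:
play_rows:
  rows:
    - [[0, 0, 0], [-1, -1, 12], 0]
    - [[0, 0, 0], [0, 0, 12], 0]
    - [[0, 0, 0], [0, 0, 8], 0]
    - [[0, 0, 0], [0, 0, 4], 0]
    - [[0, 0, 0], [0, 0, 0], 0]
    - [[0, 0, 0], [0, 0, 0], 0.3]
    - [[0, 0, 0], [0, 0, 0], 0.4]
    - [[0, 0, 0], [0, 0, 0], 0.5]
    - [[0, 0, 0], [0, 0, 0], 0.6]
    - [[0, 0, 0], [0, 0, 0], 1]
    - [[0, 0, 0], [0, 0, 0], 1]
    - [[0, 0, 0], [0, 0, 0], 1]
  grip_force: 80

```text
t: 22.85
tcp_pos: [0.5482, -0.0169, 0.023]
tool_rot: [0.776, 0.631, -0.0, -0.0]
force: [-1.4, 0.8, 5.6]
finger_gap: 0.462
gripper_force: 79.9
```

Emit:
play_rows:
  rows:
    - [[0, 0, 0], [0, 0, 0], 1]
    - [[0, 0, 0], [0, 0, 0], 1]

```text
t: 23.02
tcp_pos: [0.5482, -0.0169, 0.023]
tool_rot: [0.776, 0.631, -0.0, -0.0]
force: [-2.9, -0.3, 5.9]
finger_gap: 0.466
gripper_force: 79.9
```

Emit:
play_rows:
  rows:
    - [[0, 0, 0], [0, 0, -4], 1]
    - [[0, 0, 0], [2, 0, -8], 1]
    - [[0, 0, 0], [2, 0, -15], 1]
    - [[0, 0, 0], [0, 0, -30], 1]
    - [[0, 0, 0], [0, 0, -30], 1]
    - [[0, 0, 0], [0, 0, -20], 1]
    - [[0, 0, 0], [0, 0, -5], 1]
    - [[0, 0, -3.5], [0, 0, 0], 1]
    - [[0, 0, -5], [0, 0, 0], 1]
    - [[0, 0, -6], [0, 0, 0], 1]
    - [[0, 0, -6], [0, 0, 0], 1]
    - [[0, 0, -6], [0, 0, 0], 1]

```text
t: 24.02
tcp_pos: [0.5478, -0.0127, 0.1323]
tool_rot: [0.609, 0.793, -0.001, -0.002]
force: [-0.5, -0.1, -8.0]
finger_gap: 0.462
gripper_force: 82.9
```

Emit:
play_rows:
  rows:
    - [[0, 0, -6], [0, 0, 0], 1]
    - [[0, 0, -6], [0, 0, 0], 1]
    - [[0, 0, -6], [0, 0, 0], 1]
    - [[0, 0, -6], [0, 0, 0], 1]
    - [[0, 0, -6], [0, 0, 0], 1]
    - [[0, 0, -6], [0, 0, 0], 1]
    - [[0, 0, -6], [0, 0, 0], 1]
    - [[0, 0, -6], [0, 0, 0], 1]
    - [[0, 0, -6], [0, 0, 0], 1]
    - [[0, 0, -6], [0, 0, 0], 1]
    - [[0, 0, -6], [0, 0, 0], 1]
    - [[0, 0, -6], [0, 0, 0], 1]

```text
t: 25.02
tcp_pos: [0.5478, -0.0126, 0.1322]
tool_rot: [0.026, 1.0, 0.0, -0.002]
force: [-0.7, -0.5, -7.1]
finger_gap: 0.464
gripper_force: 83.0
```

Emit:
play_rows:
  rows:
    - [[0, 0, -6], [0, 0, 0], 1]
    - [[0, 0, -6], [0, 0, 0], 1]
    - [[0, 0, -4], [0, 0, 0], 1]
    - [[0, 0, 0], [0, 0, 0], 1]
    - [[0, 0, 0], [0, 0, 0], 1]

```text
t: 25.43
tcp_pos: [0.5482, -0.0128, 0.1327]
tool_rot: [-0.11, 0.994, 0.001, -0.001]
force: [0.6, -0.2, -7.3]
finger_gap: 0.468
gripper_force: 82.7
```

```bash
python3 -c "
from h import *
d=np.array([-.975,-.222]);t=np.array([500.05,-389.4])+5*d;print(t)
go(t[0],t[1],120,192.8)"
```

```text
[ 495.175 -390.51 ]
t 25.43 now [548.2 -12.8 132.7] yaw -167.4 tilt z [-2.8e-03  8.0e-04 -1.0e+00] turn z -0.2 shift tool now [ 134.2 -357.1   12.6] shift after turn [ 135.4 -356.6   12.7] q6 -2.02 F [ 0.6 -0.2 -7.3] gap 0.468
```

Emit:
play_rows:
  rows:
    - [[0, 0, 0], [4.6, -12, 0], 1]
    - [[0, 0, 0], [10, -26.6, 0], 1]
    - [[0, 0, 0], [13, -34, 0], 1]
    - [[0, 0, 0], [13.6, -36, 0], 1]
    - [[0, 0, 0], [13.6, -36, 0], 1]
    - [[0, 0, 0], [13.6, -36, 0], 1]
    - [[0, 0, 0], [13.6, -36, 0], 1]
    - [[0, 0, 0], [13.6, -36, 0], 1]
    - [[0, 0, 0], [13.6, -36, 0], 1]
    - [[0, 0, 0], [13, -34, 0], 1]
    - [[0, 0, 0], [9, -24, 0], 1]
    - [[0, 0, 0], [4.2, -10, 0], 1]

```text
t: 26.43
tcp_pos: [0.4946, -0.3966, 0.1335]
tool_rot: [-0.108, 0.994, -0.002, 0.0]
force: [0.5, 0.0, -8.0]
finger_gap: 0.465
gripper_force: 82.6
```

Emit:
play_rows:
  rows:
    - [[0, 0, 0], [0, 0, 0], 1]
    - [[0, 0, 0], [0, 0, 0], 1]
    - [[0, 0, 0], [0, 0, 0], 1]
    - [[0, 0, 0], [0, 0, 0], 1]

```text
t: 26.77
tcp_pos: [0.4956, -0.3887, 0.1335]
tool_rot: [-0.111, 0.994, 0.001, -0.0]
force: [-0.1, 0.5, -7.7]
finger_gap: 0.467
gripper_force: 82.6
```

```bash
python3 -c "
from h import *
go(495.2,-390.5,5,192.8)
ram(192.8,180,None,('top',))"
```

```text
t 26.77 now [ 495.6 -388.7  133.5] yaw -167.22 tilt z [-0.0012  0.0019 -1.    ] turn z -0.02 shift tool now [  0.7  -1.9 128.5] shift after turn [  0.8  -1.6 128.5] q6 -2.64 F [-0.1  0.5 -7.7] gap 0.467
top 332 barrel s [-74.3  39.8]
(-90, np.int64(149), np.float64(-24.0), np.float64(24.0), 202) (-75, np.int64(124), np.float64(-21.0), np.float64(17.0), 205) (-60, np.int64(137), np.float64(-20.0), np.float64(17.0), 201) (-45, np.int64(138), np.float64(-21.0), np.float64(16.0), 200) (-30, np.int64(141), np.float64(-21.0), np.float64(17.0), 200) (-15, np.int64(66), np.float64(-26.0), np.float64(10.0), 200) (15, np.int64(27), np.float64(-21.0), np.float64(-2.0), 198) (30, np.int64(69), np.float64(-21.0), np.float64(-4.0), 198) (45, np.int64(21), np.float64(-21.0), np.float64(-16.0), 188)
```

Emit:
play_rows:
  rows:
    - [[0, 0, 0], [2, -2.5, 10], 1]
    - [[0, 0, 0], [0, 0, 20], 1]
    - [[0, 0, 0], [0, 0, 20], 1]
    - [[0, 0, 0], [0, 0, 15], 1]
    - [[0, 0, 0], [0, 0, 8], 1]
    - [[0, 0, 0], [0, 0, 0], 1]
    - [[0, 0, 0], [0, 0, 0], 1]
    - [[0, 0, 0], [0, 0, 0], 1]

```text
t: 27.48
tcp_pos: [0.4953, -0.3943, 0.0618]
tool_rot: [-0.111, 0.994, -0.001, 0.001]
force: [0.2, -0.3, -7.6]
finger_gap: 0.467
gripper_force: 82.7
```

```bash
python3 -c "
from h import *
go(495.2,-390.5,5,192.8)
ram(192.8,106,(500.05,-389.4,0),('top','side'))
import glob,os
f=max(glob.glob('pics/side_*.png'),key=os.path.getmtime);g=max(glob.glob('pics/top_*.png'),key=os.path.getmtime)
a=cv2.resize(cv2.imread(f)[100:220,300:440],(467,400));b=cv2.resize(cv2.imread(g)[180:300,380:490],(330,360))
c=np.zeros((400,797,3),np.uint8);c[:,:467]=a;c[:360,467:]=b;cv2.imwrite('pics/c4.png',c)"
```

```text
t 27.48 now [ 495.3 -394.3   61.8] yaw -167.26 tilt z [ 0.0015 -0.0018 -1.    ] turn z -0.06 shift tool now [-0.7  3.8 56.8] shift after turn [-0.8  3.7 56.8] q6 -2.64 F [ 0.2 -0.3 -7.6] gap 0.467
top 256 barrel s [-68.4  43.4]
(-90, np.int64(74), np.float64(-21.0), np.float64(23.0), 131) (-75, np.int64(117), np.float64(-20.0), np.float64(22.0), 132) (-60, np.int64(107), np.float64(-17.0), np.float64(21.0), 130) (-45, np.int64(121), np.float64(-17.0), np.float64(22.0), 128) (-30, np.int64(118), np.float64(-17.0), np.float64(22.0), 128) (-15, np.int64(90), np.float64(-17.0), np.float64(17.0), 127) (0, np.int64(8), np.float64(-24.0), np.float64(-21.0), 117) (15, np.int64(4), np.float64(-17.0), np.float64(-13.0), 115) (30, np.int64(54), np.float64(-18.0), np.float64(-4.0), 126) (45, np.int64(26), np.float64(-18.0), np.float64(-11.0), 121) 
side 277 barrel s [-68.3  33.8]
(-90, np.int64(32), np.float64(-23.0), np.float64(10.0), 132) (-75, np.int64(71), np.float64(-23.0), np.float64(12.0), 131) (-60, np.int64(60), np.float64(-21.0), np.float64(5.0), 132) (-45, np.int64(62), np.float64(-21.0), np.float64(10.0), 128) (-30, np.int64(59), np.float64(-22.0), np.float64(8.0), 129) (-15, np.int64(51), np.float64(-22.0), np.float64(5.0), 129) (0, np.int64(17), np.float64(-27.0), np.float64(-20.0), 124) (15, np.int64(49), np.float64(-27.0), np.float64(24.0), 130) (30, np.int64(44), np.float64(-21.0), np.float64(0.0), 129)
```

View pics/c4.png

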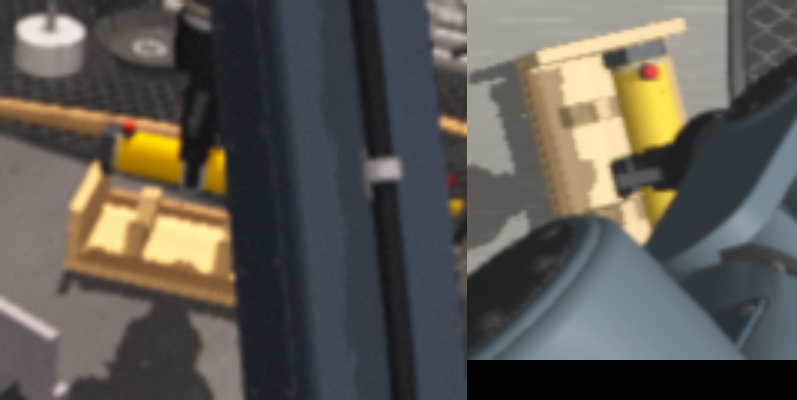

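The pictures show the ram above the tray, cap towards the plain board and rod end towards the blue board. It may still be swaying, so I'll let it settle and re-measure numerically.

Emit:
play_rows:
  rows:
    - [[0, 0, 0], [0, 0, 0], 1]
    - [[0, 0, 0], [0, 0, 0], 1]
    - [[0, 0, 0], [0, 0, 0], 1]
    - [[0, 0, 0], [0, 0, 0], 1]

```text
t: 27.92
tcp_pos: [0.4945, -0.3937, 0.0612]
tool_rot: [-0.111, 0.994, -0.0, 0.0]
force: [-0.3, 0.1, -6.9]
finger_gap: 0.465
gripper_force: 82.7
```

```bash
python3 -c "
from h import *
go(495.2,-390.5,5,192.8)
ram(192.8,106,(500.05,-389.4,0),('top',))
A=np.radians(192.8);a=np.array([np.cos(A),np.sin(A)]);n=np.array([-a[1],a[0]])
d=np.load('pics/top0.npy');P=cloud('top',d)*1000;x=P[...,:2]-[500.05,-389.4];s=x@a;t=x@n;z=P[...,2]
for s0,s1,lo,hi in((-105,-92,60,80),(116,129,60,80),(-54,-34,40,56),(36,56,40,56),(-80,100,20,28),(-90,115,8,16)):
    k=(s>s0)&(s<s1)&(abs(t)<75)&(z>lo)&(z<hi);print(s0,k.sum(),np.round(np.percentile(t[k],[1,99]),1),np.round(np.percentile(s[k],[2,98]),1))
"
```

```text
t 27.92 now [ 494.5 -393.7   61.2] yaw -167.28 tilt z [ 3.e-04 -3.e-04 -1.e+00] turn z -0.08 shift tool now [-1.4  3.  56.2] shift after turn [-1.4  3.  56.2] q6 -2.64 F [-0.3  0.1 -6.9] gap 0.465
top 258 barrel s [-67.3  44.6]
(-90, np.int64(68), np.float64(-22.0), np.float64(23.0), 131) (-75, np.int64(120), np.float64(-21.0), np.float64(23.0), 131) (-60, np.int64(106), np.float64(-18.0), np.float64(21.0), 129) (-45, np.int64(122), np.float64(-18.0), np.float64(19.0), 127) (-30, np.int64(117), np.float64(-18.0), np.float64(19.0), 127) (-15, np.int64(95), np.float64(-17.0), np.float64(16.0), 127) (0, np.int64(6), np.float64(-25.0), np.float64(-18.0), 109) (30, np.int64(54), np.float64(-18.0), np.float64(-2.0), 126) (45, np.int64(30), np.float64(-19.0), np.float64(-11.0), 120) 
-105 256 [-62.9  60.8] [-104.2  -92.4]
116 285 [-60.9  60.2] [116.3 127.8]
-54 144 [-41.6  39.8] [-52.7 -35.4]
36 144 [-39.5  39.2] [37.1 54.4]
-80 648 [-64.5  62.2] [-75.6  95.4]
-90 2541 [-63.4  53.1] [-86.7 111.3]
```

Emit:
play_rows:
  rows:
    - [[0, 0, 0], [0, 1.5, 6], 1]
    - [[0, 0, 0], [0, 0, 10], 1]
    - [[0, 0, 0], [0, 0, 10], 1]
    - [[0, 0, 0], [0, 0, 8], 1]
    - [[0, 0, 0], [0, 0, 6], 1]
    - [[0, 0, 0], [0, 0, 4], 1]
    - [[0, 0, 0], [0, 0, 2], 1]
    - [[0, 0, 0], [0, 0, 0], 1]
    - [[0, 0, 0], [0, 0, 0], 1]
    - [[0, 0, 0], [0, 0, 0], 1]

```text
t: 28.8
tcp_pos: [0.4944, -0.3925, 0.0154]
tool_rot: [-0.111, 0.994, -0.0, 0.0]
force: [-0.2, -0.5, -7.1]
finger_gap: 0.466
gripper_force: 82.7
```

Emit:
play_rows:
  rows:
    - [[0, 0, 0], [0, 0, 1.5], 1]
    - [[0, 0, 0], [0, 0, 1.5], 1]
    - [[0, 0, 0], [0, 0, 0], 1]
    - [[0, 0, 0], [0, 0, 0], 1]

```text
t: 29.13
tcp_pos: [0.494, -0.3921, 0.0119]
tool_rot: [-0.111, 0.994, 0.0, -0.0]
force: [-1.3, -0.1, -6.8]
finger_gap: 0.468
gripper_force: 82.7
```

```bash
python3 -c "
from h import *
go(495.2,-390.5,8,192.8)
ram(192.8,60,(500.05,-389.4,0),('top',))"
```

```text
t 29.13 now [ 494.  -392.1   11.9] yaw -167.28 tilt z [-1.e-04  1.e-04 -1.e+00] turn z -0.08 shift tool now [-1.5  1.3  3.9] shift after turn [-1.5  1.3  3.9] q6 -2.64 F [-1.3 -0.1 -6.8] gap 0.468
top 181 barrel s [-67.7 -10.9]
(-90, np.int64(118), np.float64(-26.0), np.float64(26.0), 81) (-75, np.int64(119), np.float64(-26.0), np.float64(23.0), 84) (-60, np.int64(103), np.float64(-19.0), np.float64(20.0), 86) (-45, np.int64(135), np.float64(-26.0), np.float64(20.0), 79) (-30, np.int64(113), np.float64(-21.0), np.float64(18.0), 78) (-15, np.int64(76), np.float64(-19.0), np.float64(13.0), 78)
```

Emit:
play_rows:
  rows:
    - [[0, 0, 0], [0, 0, 1], 1]
    - [[0, 0, 0], [0, 0, 1], 1]
    - [[0, 0, 0], [0, 0, 0], 1]
    - [[0, 0, 0], [0, 0, 0], 1]

```text
t: 29.52
tcp_pos: [0.4942, -0.3921, 0.0103]
tool_rot: [-0.111, 0.994, -0.0, 0.0]
force: [0.5, 0.9, -3.3]
finger_gap: 0.465
gripper_force: 83.4
```

Emit:
play_rows:
  rows:
    - [[0, 0, 0], [0, 0, 1], 1]
    - [[0, 0, 0], [0, 0, 1], 1]
    - [[0, 0, 0], [0, 0, 0], 1]
    - [[0, 0, 0], [0, 0, 0], 1]

```text
t: 29.85
tcp_pos: [0.4942, -0.3922, 0.0101]
tool_rot: [-0.111, 0.994, -0.0, 0.0]
force: [-3.1, 2.9, 7.7]
finger_gap: 0.465
gripper_force: 84.7
```

Emit:
play_rows:
  rows:
    - [[0, 0, 0], [0, 1, 0], 1]
    - [[0, 0, 0], [0, 1, 0], 1]
    - [[0, 0, 0], [0, 0, 0], 1]
    - [[0, 0, 0], [0, 0, 0], 1]

```text
t: 30.18
tcp_pos: [0.4943, -0.3916, 0.0096]
tool_rot: [-0.111, 0.994, -0.002, 0.001]
force: [-2.7, 0.6, 7.9]
finger_gap: 0.464
gripper_force: 84.1
```

Emit:
play_rows:
  rows:
    - [[0, 0, 0], [0, 0, -1], 1]
    - [[0, 0, 0], [0, 0, -0.8], 1]
    - [[0, 0, 0], [0, 0, 0], 0.5]
    - [[0, 0, 0], [0, 0, 0], 0.4]
    - [[0, 0, 0], [0, 0, 0], 0.3]
    - [[0, 0, 0], [0, 0, 0], 0]
    - [[0, 0, 0], [0, 0, 0], 0]
    - [[0, 0, 0], [0, 0, 0], 0]
    - [[0, 0, 0], [0, 0, 0], 0]

```text
t: 30.93
tcp_pos: [0.4936, -0.3901, 0.0097]
tool_rot: [-0.111, 0.994, 0.0, -0.0]
force: [-0.3, -1.0, 0.4]
finger_gap: 0.999
gripper_force: 0.0
```

Emit:
play_rows:
  rows:
    - [[0, 0, 0], [0, 0, -5], 0]
    - [[0, 0, 0], [0, 0, -15], 0]
    - [[0, 0, 0], [0, 0, -30], 0]
    - [[0, 0, 0], [0, 0, -35], 0]
    - [[0, 0, 0], [0, 0, -35], 0]
    - [[0, 0, 0], [0, 0, -30], 0]
    - [[0, 0, 0], [0, 20, 0], 0]
    - [[0, 0, 0], [0, 30, 0], 0]
    - [[0, 0, 0], [0, 35, 0], 0]
    - [[0, 0, 0], [0, 35, 0], 0]
    - [[0, 0, 0], [0, 35, 0], 0]
    - [[0, 0, 0], [0, 35, 0], 0]

```text
t: 31.93
tcp_pos: [0.4512, -0.2034, 0.1602]
tool_rot: [-0.11, 0.994, -0.0, 0.0]
force: [0.9, -0.1, -0.1]
finger_gap: 0.999
gripper_force: 0.0
```

Emit:
play_rows:
  rows:
    - [[0, 0, 0], [0, 20, 0], 0]
    - [[0, 0, 0], [0, 10, 0], 0]
    - [[0, 0, 0], [0, 0, 0], 0]
    - [[0, 0, 0], [0, 0, 0], 0]
    - [[0, 0, 0], [0, 0, 0], 0]

```text
t: 32.35
tcp_pos: [0.4465, -0.1774, 0.1601]
tool_rot: [-0.11, 0.994, -0.001, 0.001]
force: [-0.2, -0.1, 0.2]
finger_gap: 1.001
gripper_force: 0.0
```

```bash
python3 -c "
from h import *
go(495.2,-390.5,8,192.8)
ram(192.8,54,(500.05,-389.4,0),('top','side'))
p,d=snapshot('top');P=cloud('top',d)*1000;z=P[...,2]
for nm,(u0,v0,u1,v1) in (('gb',(235,125,266,162)),('mk',(170,270,232,292)),('sl',(300,145,340,167))):
    r=np.zeros_like(z,bool);r[v0:v1,u0:u1]=1;print(nm,rect(P[r&(z>6)]/1000))
A=np.radians(192.8);a=np.array([np.cos(A),np.sin(A)]);n=np.array([-a[1],a[0]]);x=P[...,:2]-[500.05,-389.4];s=x@a;t=x@n
for s0 in range(-92,118,4):
    k=(abs(s-s0)<2)&(abs(t)<8)&(z>20)&(z<110)
    if k.any():print((s0,int(np.median(z[k]))),end=' ')
"
```

```text
t 32.35 now [ 446.5 -177.4  160.1] yaw -167.32 tilt z [ 0.002  -0.0018 -1.    ] turn z -0.12 shift tool now [  -0.5 -218.2  152.6] shift after turn [-2.000e-01 -2.186e+02  1.521e+02] q6 -2.4 F [-0.2 -0.1  0.2] gap 1.001
top 441 barrel s [-67.8  61.4]
(-90, np.int64(123), np.float64(-27.0), np.float64(27.0), 78) (-75, np.int64(111), np.float64(-26.0), np.float64(20.0), 78) (-60, np.int64(100), np.float64(-21.0), np.float64(18.0), 78) (-45, np.int64(135), np.float64(-26.0), np.float64(26.0), 75) (-30, np.int64(111), np.float64(-22.0), np.float64(18.0), 77) (-15, np.int64(110), np.float64(-20.0), np.float64(19.0), 76) (0, np.int64(107), np.float64(-20.0), np.float64(19.0), 77) (15, np.int64(108), np.float64(-20.0), np.float64(18.0), 75) (30, np.int64(110), np.float64(-20.0), np.float64(20.0), 76) (45, np.int64(142), np.float64(-26.0), np.float64(27.0), 76) (60, np.int64(116), np.float64(-22.0), np.float64(19.0), 76) (75, np.int64(123), np.float64(-23.0), np.float64(23.0), 78) (90, np.int64(70), np.float64(-14.0), np.float64(16.0), 75) (105, np.int64(44), np.float64(-13.0), np.float64(14
[... 776 characters left out ...]
0), np.float64(-28.0), np.float64(-8.0), 72) 
gb (array([730.6,  74.2]), array([72.4, 79.8]), 89.6)
mk (array([383.1, 210.9]), array([ 29. , 132.2]), 7.6)
sl (array([ 704.5, -105. ]), array([87. , 22.4]), 77.2)
(-92, 71) (-88, 75) (-84, 76) (-80, 75) (-76, 73) (-72, 78) (-68, 80) (-64, 82) (-60, 73) (-56, 73) (-52, 74) (-48, 73) (-44, 73) (-40, 73) (-36, 74) (-32, 74) (-28, 72) (-24, 73) (-20, 71) (-16, 72) (-12, 74) (-8, 71) (-4, 72) (0, 73) (4, 72) (8, 72) (12, 71) (16, 71) (20, 74) (24, 70) (28, 73) (32, 72) (36, 73) (40, 72) (44, 72) (48, 73) (52, 73) (56, 72) (60, 73) (64, 73) (68, 73) (72, 75) (76, 77) (80, 76) (84, 71) (88, 72) (92, 70) (96, 68) (100, 69) (104, 67) (108, 63) (116, 49)
```

```bash
python3 -c "
from station import *
print(sign_off())"
```

```text
the job is handed in; nothing more can be done
None
```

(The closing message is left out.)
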